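# Load a ground roller into the bench comparator

## Robot

A 7-joint arm with a two-finger parallel gripper is mounted at the origin on the work surface. World frame = base frame: x ahead of the robot, y to its left, z up, the work surface at z = 0. Lengths are in m, angles in degrees, forces in N, time in s.
With the tool pointing down it reaches from about 0.425 to 0.875 m from the base axis. Payload 4.7 kg.
Tool frame: the origin (TCP) lies midway between the tips of the shut fingers; the grasp point (between the pads) lies 19 mm behind it (env.grip_depth is the distance from the TCP to the grasp point, in m); z points along the fingers, y is the line along which they close (so a half turn about z gives the same grasp; the last joint's range is limited). The gripper opens to 87 mm and grips with 3 to 60 N. Pads are 19 mm wide; open, the fingers measure 117 mm over their backs; the gripper's body (75 mm by 190 mm) begins 51 mm behind the grasp point.
Start: joints at [-65.827, 18.392, -4.016, 83.108, 1.295, 78.541, -3.26], TCP at [0.258, 0.597, 0.196] pointing down, gripper open.
Joint ranges: [-163.93, 163.93], [-17.29, 119.83], [-79.2, 71.16], [3.27, 140.29], [-89.18, 269.18], [5.43, 117.66], [-154.24, 154.24]. Speed limits (degrees/s): [147.25, 147.25, 180, 180, 180, 180, 180].

## Interface

Orientations are given as [roll, pitch, yaw] about the fixed x, y, z axes, in that order (R = Rz(yaw) Ry(pitch) Rx(roll)).
In Python, from cell import get_obs, optics, env, nets gives the robot as it stands.
- The arm moves only by the shell command python3 -m creep 'ROWS' [FORCE]. ROWS is JSON, a list of rows, each an object of numbers: "wx", "wy", "wz": the turn, a rotation vector about the tool's x, y, z in degrees; "tx", "ty", "tz": the shift along the tool's x, y, z in mm; "gripper": the opening, from -1 (shut) to 1 (fully open). A call has 1 to 5 rows; each row is the pose to reach, as a shift and turn from the pose commanded when the call began, along the tool's axes at that moment; what a row does not reach only later rows make up. A row lasts 1/12 s, in which the tool goes at most 41.7 mm and 7.16 degrees, less where a joint would pass 70% of its speed; a pose out of reach is approached as far as the arm can. A call with a gripper value outside its range is refused whole. The fingers move at their own pace and stop on an object; FORCE is the grip in N (left out, the last holds). Time passes only in rows, so rows that repeat a pose let the fingers close. It gives the time, the measured TCP pose, the force, the opening and the grip force at its end, in the units of the state.
- get_obs(): the state, without advancing time (a new reading comes with each control period).
- optics.read_camera(name): name is "scene" or "side" or "wrist"; returns (picture, depth): 384x512x3 uint8, red, green, blue; 384x512 float32, m along the optical axis (not along the pixel's ray), 0 where there is no reading.
- optics.camera_info(name): a dict with "fovy" (degrees; the focal length in pixels is half the picture's height over the tangent of half this angle, whatever the lens; pixels are square), "cx", "cy" (the principal point, pixels), "R" (3x3) and "t" (3): a world point X has camera coordinates R X + t; the wrist camera has in their place "tool_from_camera" (4x4, takes a point from camera to tool coordinates, whose origin is the TCP and whose axes are the flange's). Camera axes: x right, y down, z forward; pixel columns grow to the right and rows downward; lengths in m; the calibration is good to about 2 mm. A picture is of the moment at which its call begins: read the wrist's pose just before it. camera_info takes no time and is no camera call.
- env.sign_off(): hands the job in; it is judged then, once.
Trained networks look in the newest picture that a camera, given by its name, has taken for a name from the list of things; names that differ only in an ending like _2 or _b are one class to them, and where a whole thing is asked for, a point or a joint stands for the part that bears it (a point fixed in the world has none). Each returns a list of dicts, best first, with "confidence" (0 to 1); they miss things now and then, are a little off and sometimes report something else, mostly with a low value. They report only what shows in the picture. A call takes as long as a camera call. They do not tell look-alikes from the thing itself.
- nets.look_for(query, camera): "point" ([x, y, z] in m, in world coordinates, good to about 4 mm: the middle of the surface that is visible of it).
- nets.place_of(query, camera): "point" ([x, y, z] in m, in world coordinates, good to about 4 mm: a listed point, or the origin of a listed thing).
The state is a dict: "time_s": time; "qpos": joint angles; "joint_velocities": joint speeds; "effort": joint torques, N m; "tool_pos": TCP position; "tool_rot": TCP orientation; "force": force on the tool from outside, world axes, zero at the start; "wrist_torque": the same for the moment, N m; "grip_width": finger opening in m; "grasp_force": force on a finger pad.
Only numpy, scipy, OpenCV 4.12 (cv2) and the standard library are available. Lean on these libraries where they do the work, as an engineer would, in place of code of your own. Each camera call takes 0.05 s, during which the arm holds its last target. There are 200 camera calls.

## Task

The ground steel roller standing on the bench is due for its diameter check. Lay it gently on the open part of the comparator's bed and let go of it lying against the back fence, then push it endwise along the fence, under the gauge tip, and press it home against the end stop, firmly but without ramming it, so that it stays there touching both stop and fence. Do not touch the comparator's gauge, arm or column with the robot, and leave everything else on the bench where it is.

Things in the scene. Friction and masses are not known exactly. Their poses are not given: they have to be found in the camera images.
- roller: Bright ground steel roller, a plain cylinder 36 mm in diameter and 150 mm long, a thin copper-coloured band near each end, flat closed ends with 2 mm relieved edges; about 0.75 kg, both ends alike. Origin at its centre, z along its length. It starts standing on end on the bench among other upright tools; lying on its side it rolls freely; to slide it endwise takes up to 6 N.
- comparator: Bench comparator, fixed: beige base, flat level ground-steel bed, dark fence along its back. Origin under the base on the bench; x from the front to the fence, y along the fence, z up. In mm: bed and base run y -170 to 170; bed top z 30, from x -80 (open front edge, 30 drop) to the fence face at x 30; fence 12 thick, top at z 60. A roller lying against the fence has its axis at x 12, z 48.
- gauge_head: Column, arm and dial gauge of the comparator, fixed to it. Origin on the bed's top under the gauge tip (x 12, y -95 mm in the comparator's frame), axes as the comparator's. In mm from here: column at x 54, 205 high; arm and 42 wide dial over y -24 to 24 and x -15 to 78, from z 67 up to 165; stem and plunger below. The bed beyond y 25 is open above: lay the roller there and push it towards -y.
- gauge_tip (a point): Lowest point of the gauge's ball-ended plunger (ball 16 mm across), 34 mm above the bed at rest. The roller's relieved edge lifts it by 2 mm as the roller is pushed in underneath, against a light spring of about 1.5 N.
- plunger (a joint): Height of the gauge plunger in m above its rest: 0 when nothing is under the tip, about 0.002 when the roller lies under it.
- stop: End stop clamped on the bed beyond the gauge, fixed: steel plate 46 mm wide (x), 34 mm high, black knob behind. Origin on the bed's top in the flat stop face, below the axis of a roller lying against the fence; axes as the comparator's, the face looks along +y. With the roller home its centre is 75 mm along +y from here. Its place along the fence varies (27 to 43 mm beyond the gauge tip).
- collet_chuck: Bystander: upright steel collet chuck with a flange and taper, 63 mm across, 116 mm tall, origin under its foot.
- taper_sleeve: Bystander: upright taper holder on an orange foot 52 mm across, 100 mm tall, origin under its foot.
- collar: Bystander: black ring 72 mm across, 24 mm high, lying flat, origin at the centre of its underside.
- setting_ring: Bystander: steel ring 64 mm across, 18 mm high, lying flat, origin at the centre of its underside.
- wrench: Bystander: steel wrench 180 mm long, lying flat.
- oil_bottle: Bystander: yellow oil bottle 56 mm across, 150 mm tall, origin under its foot.
- brush: Bystander: bench brush 170 mm long, lying flat.
Not all that is in view belongs to the job. Leave any blue, pink or purple look-alike of the roller alone.

How it is judged:
By the outcome, as a careful person would: the job done as asked, in the order asked, and still so for the second after the job is handed in, with the robot touching nothing.
It also fails if it takes over 70 s, if anything falls off the work surface, if the arm or the gripper's body presses on something with over 40 N, if the wrist force passes 120 N, or if a joint passes its speed limit or range.

## Working session

There is one attempt and no reset: what is moved stays moved. The work goes in short steps, Python scripts to look and compute and a shell command to move; the robot and the scene stay as the last step left them, time stands still between calls to the robot, and variables do not carry over. Pictures are saved under pics/ and viewed, at most 10 in all, crops included, and the job is handed in when it is done.

```bash
mkdir -p pics; ls; cat > h.py <<'E'
import numpy as np, cv2
from cell import get_obs, optics, env, nets
from scipy.spatial.transform import Rotation as Ro
def w(cam,u,v,d):
    i=optics.camera_info(cam); f=192/np.tan(np.radians(i['fovy']/2))
    p=np.array([(u-i['cx'])*d/f,(v-i['cy'])*d/f,d])
    if 'R' in i: return np.array(i['R']).T@(p-np.array(i['t']))
    o=get_obs(); q=np.array(i['tool_from_camera'])@np.r_[p,1]
    return Ro.from_euler('xyz',o['tool_rot'],degrees=True).apply(q[:3])+o['tool_pos']
def cloud(cam,depth):
    i=optics.camera_info(cam); f=192/np.tan(np.radians(i['fovy']/2))
    v,u=np.mgrid[:384,:512]; P=np.stack([(u-i['cx'])*depth/f,(v-i['cy'])*depth/f,depth],-1)
    if 'R' in i: return (P-np.array(i['t']))@np.array(i['R'])
    o=get_obs(); T=np.array(i['tool_from_camera']); P=P@T[:3,:3].T+T[:3,3]
    return P@Ro.from_euler('xyz',o['tool_rot'],degrees=True).as_matrix().T+o['tool_pos']
E
python3 - <<'E'
from h import *
o=get_obs();print(o['tool_pos'],o['tool_rot'],o['grip_width'],o['force'])
for c in ['scene','side']:
    p,d=optics.read_camera(c); cv2.imwrite(f'pics/{c}0.png',p[:,:,::-1]); np.savez(f'{c}0.npz',p=p,d=d)
    for q in ['roller','comparator','gauge_head','gauge_tip','stop']:
        print(c,q,[(np.round(r['point'],3),round(r['confidence'],2)) for r in nets.place_of(q,c)][:4])
E
```

```text
pics
[0.25760408 0.59612736 0.19517079] [-1.79893596e+02  9.20081430e-03  1.56638681e+02] 0.0873366753743403 [ 0.31498427 -0.77218103 -0.03075739]
scene roller [(array([0.415, 0.368, 0.074]), 0.78), (array([0.417, 0.292, 0.078]), 0.75), (array([ 0.606, -0.123,  0.034]), 0.62), (array([0.306, 0.254, 0.076]), 0.55)]
scene comparator [(array([ 0.597, -0.027,  0.   ]), 0.83)]
scene gauge_head [(array([ 0.603, -0.126,  0.033]), 0.93)]
scene gauge_tip []
scene stop []
side roller [(array([0.414, 0.367, 0.077]), 0.95), (array([0.303, 0.253, 0.079]), 0.9), (array([0.329, 0.337, 0.073]), 0.66), (array([0.418, 0.288, 0.082]), 0.6)]
side comparator [(array([ 0.6  , -0.029,  0.001]), 0.92)]
side gauge_head [(array([ 0.601, -0.124,  0.033]), 0.59), (array([0.69 , 0.35 , 0.001]), 0.42)]
side gauge_tip []
side stop [(array([ 0.461, -0.36 , -0.004]), 0.65), (array([ 0.597, -0.166,  0.031]), 0.54)]
```

View pics/scene0.png

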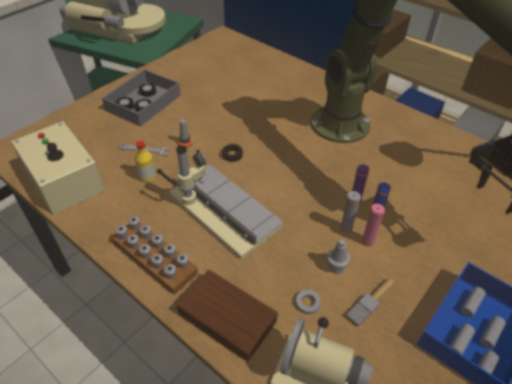

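View pics/side0.png

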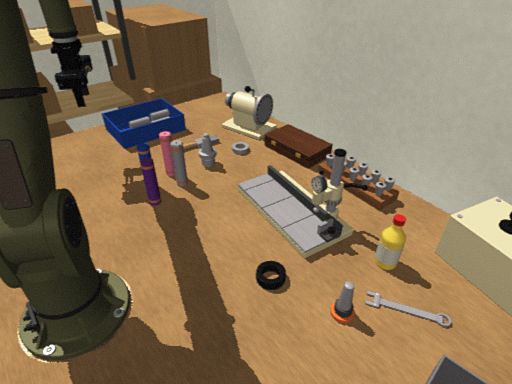

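Scene view: candidates are purple (360,180), blue (382,195), grey (350,212) and pink (375,225). The grey one is bright steel with copper bands (side view: 179,163). The comparator lies around (225,205) in the scene view, with its gauge at (188,175). Next I'll check the choice in one close crop and measure.

```bash
python3 - <<'E'
from h import *
S={c:np.load(c+'0.npz') for c in('scene','side')}
a=cv2.resize(S['scene']['p'][150:280,310:430],None,fx=3.2,fy=3.2,interpolation=2); b=cv2.resize(S['side']['p'][110:240,120:240],None,fx=3.2,fy=3.2,interpolation=2)
cv2.imwrite('pics/crop1.png',np.hstack([a,b])[:,:,::-1])
for c in S:
    P=cloud(c,S[c]['d']); ok=S[c]['d']>0
    # objects in the cluster: 
    m=ok&(P[...,2]>.03)&(P[...,2]<.17)&(abs(P[...,0]-.37)<.12)&(abs(P[...,1]-.31)<.12)
    n,l,st,ce=cv2.connectedComponentsWithStats(m.astype(np.uint8))
    for px in ([(350,205),(375,220),(360,178),(382,193)] if c=='scene' else [(179,160),(167,150),(150,175)]):
        print(c,px,P[px[1],px[0]].round(3))
    for ce0 in [(.415,.368),(.417,.29),(.304,.254),(.329,.337)]:
        q=m&(np.hypot(P[...,0]-ce0[0],P[...,1]-ce0[1])<.03)
        X=P[q]; 
        if len(X)<20: continue
        x=X[:,:2]; s=np.linalg.lstsq(np.c_[2*x,np.ones(len(x))],(x**2).sum(1),rcond=None)[0]
        print(ce0,len(X),'circ',s[:2].round(3),'zmax',X[:,2].max().round(3),'rgb',np.median(S[c]['p'][q],0))
    # bed top & fence top
    for z,n in[(.03,'bed'),(.06,'fence')]:
        q=ok&(abs(P[...,2]-z)<.004)&(np.hypot(P[...,0]-.6,P[...,1]+.03)<.2)
        X=P[q][:,:2].astype(np.float32); 
        print(c,n,len(X),cv2.minAreaRect(X), np.median(P[q][:,2]))
E
```

```text
scene (350, 205) [0.43  0.297 0.124]
scene (375, 220) [0.428 0.376 0.119]
scene (360, 178) [0.316 0.26  0.119]
scene (382, 193) [0.344 0.346 0.137]
(0.415, 0.368) 474 circ [0.417 0.369] zmax 0.156 rgb [116.  71.  73.]
(0.417, 0.29) 449 circ [0.419 0.295] zmax 0.156 rgb [82. 73. 65.]
(0.304, 0.254) 352 circ [0.306 0.256] zmax 0.156 rgb [69.  46.5 59. ]
(0.329, 0.337) 295 circ [0.331 0.34 ] zmax 0.156 rgb [57. 55. 78.]
scene bed 2628 ((0.6025230884552002, -0.031254321336746216), (0.34373757243156433, 0.17320510745048523), 84.44931030273438) 0.03026298384984552
scene fence 338 ((0.6429898738861084, 3.7029385566711426e-05), (0.04959188401699066, 0.2709965407848358), 0.6322513222694397) 0.060321884349584035
side (179, 160) [0.41  0.277 0.097]
side (167, 150) [0.407 0.352 0.098]
side (150, 175) [0.3   0.24  0.107]
(0.415, 0.368) 361 circ [0.41  0.363] zmax 0.151 rgb [144.  73.  87.]
(0.417, 0.29) 434 circ [0.413 0.291] zmax 0.151 rgb [93. 86. 85.]
(0.304, 0.254) 503 circ [0.3   0.251] zmax 0.151 rgb [57. 26. 70.]
(0.329, 0.337) 188 circ [0.326 0.335] zmax 0.151 rgb [23. 42. 85.]
side bed 2854 ((0.5981384515762329, -0.03326502442359924), (0.34820103645324707, 0.16364680230617523), 84.43743896484375) 0.0289214215579529
side fence 412 ((0.6408506035804749, -0.04367278516292572), (0.3426351547241211, 0.08176249265670776), 76.40082550048828) 0.05861657534212457
```

View pics/crop1.png

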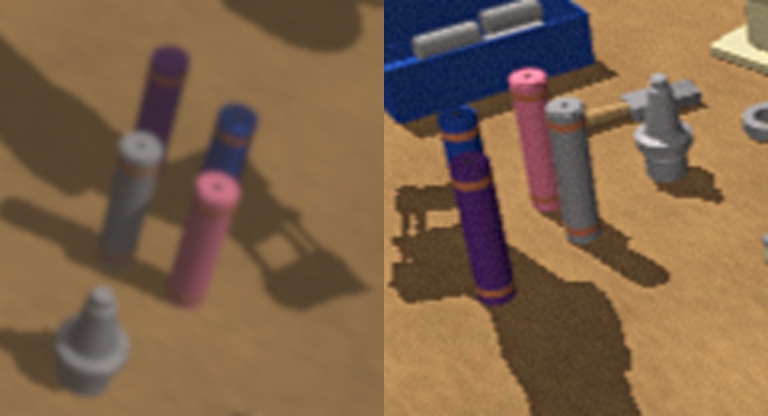

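The crop shows the grey roller with copper bands (left: top at 140,145; right: 566,105), which differs clearly from the purple, blue and pink ones. It stands at about (0.416, 0.293). The comparator is at about (0.599, -0.030), yaw about -5.5°.

Plan: grip it with the tool tilted 60° towards +y, then rotate -90° about tool y to lay it down.

```bash
cat >> h.py <<'E'
YAW=-5.5
def ori(tilt,yaw=YAW):  # tool y along comparator x; tilt>0: tool z leans to comparator +y
    a=np.radians(yaw); X=np.array([-np.sin(a),np.cos(a),0]);Y=np.array([np.cos(a),np.sin(a),0])
    return Ro.from_matrix(np.c_[X,Y,np.cross(X,Y)])*Ro.from_euler('y',tilt,degrees=True)
def go(p,R):
    o=get_obs(); R0=Ro.from_euler('xyz',o['tool_rot'],degrees=True)
    print('at',np.round(o['tool_pos'],4),'t mm',(R0.inv().apply(np.array(p)-o['tool_pos'])*1000).round(1),'w deg',np.degrees((R0.inv()*R).as_rotvec()).round(1),'q',np.round(o['qpos'],0),'F',np.round(o['force'],1))
E
python3 - <<'E'
from h import *
go([.40,.17,.34],ori(0)); 
S=np.load('side0.npz');print(cloud('side',S['d'])[155,207])
R=ori(60); g=np.array([.416,.293,.092])+R.apply([0,0,.011]); print(g,g-R.apply([0,0,.11]))
E
```

```text
at [0.2578 0.5967 0.1963] t mm [-299.8 -335.3 -143.7] w deg [ 0.   0.  72.1] q [-66.  18.  -4.  83.   1.  79.  -3.] F [-0.5 -0.1 -0.2]
[0.53370171 0.32275002 0.04759612]
[0.41691305 0.30248242 0.0865    ] [0.40778252 0.2076582  0.1415    ]
```

```bash
python3 -m creep '[{"tz":-40},{"tz":-80},{"tx":-25,"ty":-30,"tz":-115},{"tx":-50,"ty":-60,"tz":-144},{"tx":-75,"ty":-90,"tz":-144}]'
python3 -m creep '[{"tx":-27,"ty":-30},{"tx":-54,"ty":-60},{"tx":-81,"ty":-90},{"tx":-108,"ty":-120},{"tx":-135,"ty":-150}]'
python3 -m creep '[{"tx":-27,"ty":-30,"wz":7},{"tx":-54,"ty":-60,"wz":14},{"tx":-80,"ty":-85,"wz":21},{"tx":-90,"ty":-95,"wz":28},{"tx":-90,"ty":-95,"wz":35}]'
python3 -m creep '[{"wz":7},{"wz":14},{"wz":21},{"wz":28},{"wz":35}]'
python3 -c "
from h import *
go([.408,.19,.26],ori(60)); go([.40,.17,.34],ori(0))"
```

```text
at [0.2578 0.5967 0.1963] t mm [-299.2 -313.8  -63.7] w deg [-37.6  51.6  65.1] q [-66.  18.  -4.  83.   1.  79.  -3.] F [-0.5 -0.1 -0.2]
at [0.2578 0.5967 0.1963] t mm [-299.8 -335.3 -143.7] w deg [ 0.   0.  72.1] q [-66.  18.  -4.  83.   1.  79.  -3.] F [-0.5 -0.1 -0.2]validation failed for argument at $[0]...
validation failed for argument at $[0]...
validation failed for argument at $[0]...
validation failed for argument at $[0]...
```

```bash
python3 -m creep '[{"wx":0,"wy":0,"wz":0,"tx":0,"ty":0,"tz":-40,"gripper":1},{"wx":0,"wy":0,"wz":0,"tx":0,"ty":0,"tz":-80,"gripper":1},{"wx":0,"wy":0,"wz":0,"tx":-25,"ty":-30,"tz":-100,"gripper":1},{"wx":0,"wy":0,"wz":0,"tx":-50,"ty":-60,"tz":-120,"gripper":1},{"wx":0,"wy":0,"wz":0,"tx":-75,"ty":-90,"tz":-140,"gripper":1}]'
```

```text
time_s: 1.02
tool_pos: [0.2893, 0.4891, 0.3343]
tool_rot: [180.0, 0.0, 156.7]
force: [2.0, 0.4, 0.1]
grip_width: 0.0873
grasp_force: 0.0
```

```bash
python3 -m creep '[{"wx":0,"wy":0,"wz":7,"tx":-25,"ty":-29,"tz":0,"gripper":1},{"wx":0,"wy":0,"wz":14,"tx":-50,"ty":-58,"tz":0,"gripper":1},{"wx":0,"wy":0,"wz":21,"tx":-75,"ty":-87,"tz":0,"gripper":1},{"wx":0,"wy":0,"wz":28,"tx":-100,"ty":-116,"tz":0,"gripper":1},{"wx":0,"wy":0,"wz":35,"tx":-125,"ty":-145,"tz":0,"gripper":1}]' >/dev/null
python3 -m creep '[{"wx":0,"wy":0,"wz":7,"tx":0,"ty":-36,"tz":0,"gripper":1},{"wx":0,"wy":0,"wz":14,"tx":0,"ty":-36,"tz":0,"gripper":1},{"wx":0,"wy":0,"wz":21,"tx":0,"ty":-36,"tz":0,"gripper":1},{"wx":0,"wy":0,"wz":28,"tx":0,"ty":-36,"tz":0,"gripper":1},{"wx":0,"wy":0,"wz":35,"tx":0,"ty":-36,"tz":0,"gripper":1}]'
python3 -c "
from h import *
go([.408,.19,.26],ori(60)); go([.40,.17,.34],ori(0))"
```

```text
time_s: 1.85
tool_pos: [0.3158, 0.2882, 0.3337]
tool_rot: [180.0, -0.1, 86.3]
force: [0.0, -0.5, -0.8]
grip_width: 0.0867
grasp_force: 0.0
at [0.3158 0.2882 0.3337] t mm [-92.1  98.3  73.7] w deg [-0.9 59.9  1.6] q [-49. -11.   3.  99.   1.  92. -50.] F [ 0.  -0.5 -0.8]
at [0.3158 0.2882 0.3337] t mm [-112.5   91.7   -6.4] w deg [ 0.  -0.1  1.8] q [-49. -11.   3.  99.   1.  92. -50.] F [ 0.  -0.5 -0.8]
```

```bash
python3 -m creep '[{"wx":0,"wy":0,"wz":2,"tx":-20,"ty":25,"tz":0,"gripper":1},{"wx":0,"wy":7,"wz":2,"tx":-40,"ty":50,"tz":0,"gripper":1},{"wx":0,"wy":14,"wz":2,"tx":-60,"ty":75,"tz":0,"gripper":1},{"wx":0,"wy":21,"wz":2,"tx":-80,"ty":98,"tz":0,"gripper":1},{"wx":0,"wy":28,"wz":2,"tx":-92,"ty":98,"tz":0,"gripper":1}]'
python3 -c "
from h import *
go([.408,.19,.26],ori(60))"
```

```text
time_s: 2.27
tool_pos: [0.4124, 0.1871, 0.3349]
tool_rot: [-179.8, -28.4, 84.3]
force: [-3.8, -1.5, 3.3]
grip_width: 0.087
grasp_force: 0.0
at [0.4124 0.1871 0.3349] t mm [-33.5  -4.5  67.1] w deg [-0.  31.6 -0.2] q [-31. -17.  21. 108. -21.  81. -14.] F [-3.8 -1.5  3.3]
```

```bash
python3 -m creep '[{"wx":0,"wy":7,"wz":0,"tx":0,"ty":0,"tz":0,"gripper":1},{"wx":0,"wy":14,"wz":0,"tx":0,"ty":0,"tz":0,"gripper":1},{"wx":0,"wy":21,"wz":0,"tx":0,"ty":0,"tz":0,"gripper":1},{"wx":0,"wy":28,"wz":0,"tx":0,"ty":0,"tz":0,"gripper":1},{"wx":0,"wy":32,"wz":0,"tx":0,"ty":0,"tz":0,"gripper":1}]'
python3 -c "
from h import *
go([.408,.19,.26],ori(60))"
```

```text
time_s: 2.68
tool_pos: [0.4088, 0.1883, 0.3326]
tool_rot: [-179.0, -60.3, 83.5]
force: [-0.8, 0.5, -0.1]
grip_width: 0.087
grasp_force: 0.0
at [0.4088 0.1883 0.3326] t mm [-62.3  -0.3  37.4] w deg [-0.1 -0.3 -0.5] q [-18. -13.  33. 121. -53.  85.  20.] F [-0.8  0.5 -0.1]
```

```bash
python3 - <<'E'
from h import *
p,d=optics.read_camera('wrist'); cv2.imwrite('pics/w1.png',p[:,:,::-1])
print([(np.round(r['point'],3),round(r['confidence'],2)) for r in nets.place_of('roller','wrist')][:4])
P=cloud('wrist',d)
q=(d>0)&(P[...,2]>.02)&(P[...,2]<.145)&(np.hypot(P[...,0]-.416,P[...,1]-.293)<.035)
X=P[q];x=X[:,:2]; s=np.linalg.lstsq(np.c_[2*x,np.ones(len(x))],(x**2).sum(1),rcond=None)[0]
print(len(X),s[:2],np.sqrt(s[2]+(s[:2]**2).sum()),X[:,0].min(),X[:,0].max(),X[:,1].min())
R=ori(60);g=np.array([.416,.293,.092])+R.apply([0,0,.011]);go(g-R.apply([0,0,.10]),R);go(g,R)
E
```

```text
[(array([0.306, 0.252, 0.073]), 0.97), (array([0.331, 0.34 , 0.073]), 0.93), (array([0.418, 0.366, 0.072]), 0.79), (array([0.418, 0.294, 0.078]), 0.61)]
684 [0.41460414 0.29231707] 0.017879692574115147 0.39654906486239294 0.4318912197581687 0.2730446948282458
at [0.408  0.189  0.3306] t mm [-154.5    0.7  120.6] w deg [-0.3 -0.  -0.7] q [-18. -13.  33. 121. -53.  85.  20.] F [ 0.6 -0.1  0.1]
at [0.408  0.189  0.3306] t mm [-154.6    1.3  220.6] w deg [-0.3 -0.  -0.7] q [-18. -13.  33. 121. -53.  85.  20.] F [ 0.6 -0.1  0.1]
```

View pics/w1.png

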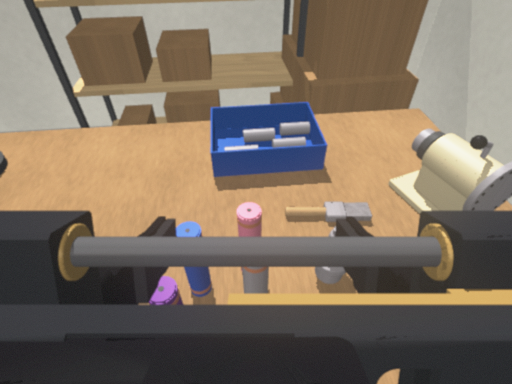

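The wrist view shows the grey roller at (255,280), in front of the pink one at (249,215). The fit puts it at (0.415, 0.293) with radius 17.9 mm, as expected.

```bash
python3 -m creep '[{"wx":0,"wy":0,"wz":0,"tx":-35,"ty":0,"tz":15,"gripper":1},{"wx":0,"wy":0,"wz":0,"tx":-70,"ty":0,"tz":35,"gripper":1},{"wx":0,"wy":0,"wz":-0.7,"tx":-105,"ty":0,"tz":60,"gripper":1},{"wx":0,"wy":0,"wz":-0.7,"tx":-135,"ty":0,"tz":90,"gripper":1},{"wx":0,"wy":0,"wz":-0.7,"tx":-155,"ty":0,"tz":120,"gripper":1}]'
python3 - <<'E'
from h import *
R=ori(60);g=np.array([.415,.293,.092])+R.apply([0,0,.011]);go(g,R)
E
```

```text
time_s: 3.2
tool_pos: [0.4098, 0.2175, 0.1377]
tool_rot: [179.5, -59.8, 85.5]
force: [1.2, 0.2, 0.2]
grip_width: 0.0871
grasp_force: 0.0
at [0.4098 0.2175 0.1377] t mm [-1.4 -1.4 99.4] w deg [-0.4  0.2  0.5] q [-20.   7.  35. 132. -65.  77.  48.] F [1.2 0.2 0.2]
```

```bash
python3 -m creep '[{"wx":0,"wy":0,"wz":0.5,"tx":-1,"ty":-1,"tz":30,"gripper":1},{"wx":0,"wy":0,"wz":0.5,"tx":-1,"ty":-1,"tz":60,"gripper":1},{"wx":0,"wy":0,"wz":0.5,"tx":-1,"ty":-1,"tz":85,"gripper":1},{"wx":0,"wy":0,"wz":0.5,"tx":-1,"ty":-1,"tz":99,"gripper":1},{"wx":0,"wy":0,"wz":0.5,"tx":-1,"ty":-1,"tz":99,"gripper":1}]'
python3 - <<'E'
from h import *
R=ori(60);g=np.array([.415,.293,.092])+R.apply([0,0,.011]);go(g,R)
p,d=optics.read_camera('wrist');P=cloud('wrist',d)
q=(d>0)&(P[...,2]>.02)&(P[...,2]<.145)&(np.hypot(P[...,0]-.416,P[...,1]-.293)<.035)
X=P[q];print(len(X),X.min(0),X.max(0))
E
```

```text
time_s: 3.62
tool_pos: [0.4134, 0.3062, 0.0881]
tool_rot: [-179.2, -60.0, 84.6]
force: [0.1, 0.1, -0.7]
grip_width: 0.0869
grasp_force: 0.0
at [0.4134 0.3062 0.0881] t mm [-3.2  2.8 -2.3] w deg [-0.9  0.   0.1] q [-26.  13.  29. 134. -78.  69.  52.] F [ 0.1  0.1 -0.7]
4985 [0.39953658 0.27138624 0.0297563 ] [0.43541    0.2931677  0.14498081]
```

```bash
python3 -m creep '[{"wx":0,"wy":0,"wz":0,"tx":-1,"ty":2,"tz":-2,"gripper":0},{"wx":0,"wy":0,"wz":0,"tx":-1,"ty":2,"tz":-2,"gripper":-0.2},{"wx":0,"wy":0,"wz":0,"tx":-1,"ty":2,"tz":-2,"gripper":-1},{"wx":0,"wy":0,"wz":0,"tx":-1,"ty":2,"tz":-2,"gripper":-1},{"wx":0,"wy":0,"wz":0,"tx":-1,"ty":2,"tz":-2,"gripper":-1}]' 20
python3 -m creep '[{"wx":0,"wy":0,"wz":0,"tx":0,"ty":0,"tz":0,"gripper":-1},{"wx":0,"wy":0,"wz":0,"tx":0,"ty":0,"tz":0,"gripper":-1},{"wx":0,"wy":0,"wz":0,"tx":0,"ty":0,"tz":0,"gripper":-1},{"wx":0,"wy":0,"wz":0,"tx":0,"ty":0,"tz":0,"gripper":-1},{"wx":0,"wy":0,"wz":0,"tx":0,"ty":0,"tz":0,"gripper":-1}]' 55
```

```text
time_s: 4.08
tool_pos: [0.4179, 0.2993, 0.0892]
tool_rot: [-179.5, -60.0, 84.3]
force: [-0.8, -0.2, 0.5]
grip_width: 0.0611
grasp_force: 0.0
time_s: 4.5
tool_pos: [0.4174, 0.2999, 0.0888]
tool_rot: [-179.4, -60.0, 84.3]
force: [-0.8, -0.5, -0.5]
grip_width: 0.0284
grasp_force: 0.0
```

```bash
python3 - <<'E'
from h import *
a,d=optics.read_camera('side');b,d2=optics.read_camera('wrist')
cv2.imwrite('pics/c2.png',np.hstack([cv2.resize(a[80:260,80:280],(400,360)),cv2.resize(b,(400,300))[:, :] if 0 else cv2.copyMakeBorder(cv2.resize(b,(400,300)),0,60,0,0,0)])[:,:,::-1])
o=get_obs();print(o['grip_width'],o['grasp_force'],o['force'])
for c in('side','wrist','scene'):
    if c=='scene': optics.read_camera(c)
    print(c,[(np.round(r['point'],3),round(r['confidence'],2)) for r in nets.place_of('roller',c)][:5])
E
```

```text
0.020365975468877154 0.8838272094726562 [-0.79948077 -0.82324261  0.51644451]
side [(array([0.415, 0.293, 0.078]), 0.71), (array([0.33 , 0.337, 0.071]), 0.68), (array([0.302, 0.254, 0.076]), 0.67), (array([0.411, 0.366, 0.078]), 0.59), (array([ 0.597, -0.166,  0.033]), 0.3)]
wrist [(array([0.304, 0.251, 0.074]), 0.76), (array([0.418, 0.292, 0.075]), 0.64)]
scene [(array([0.416, 0.37 , 0.074]), 0.98), (array([0.417, 0.297, 0.079]), 0.93), (array([0.329, 0.336, 0.075]), 0.61), (array([0.306, 0.255, 0.078]), 0.59)]
```

View pics/c2.png

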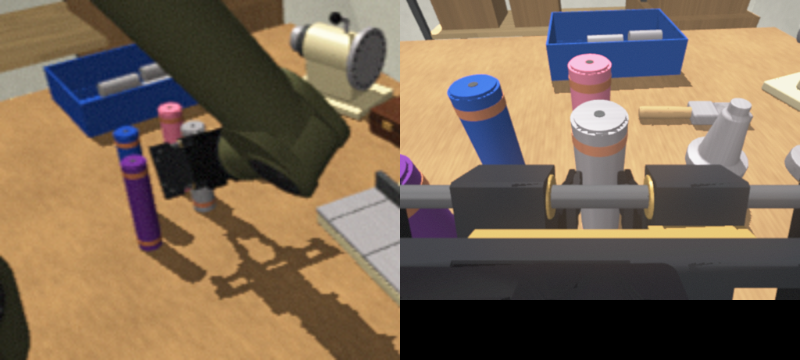

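The side view shows the roller still standing upright between the fingers at (200,165). The wrist view shows it between the fingertips at (600,180). The width reading looks odd, so I'll let the fingers settle.

```bash
python3 -m creep '[{"wx":0,"wy":0,"wz":0,"tx":0,"ty":0,"tz":0,"gripper":-1},{"wx":0,"wy":0,"wz":0,"tx":0,"ty":0,"tz":0,"gripper":-1},{"wx":0,"wy":0,"wz":0,"tx":0,"ty":0,"tz":0,"gripper":-1}]' 55;  python3 - <<'E'
from h import *
print(get_obs()['grip_width'])
p,d=optics.read_camera('wrist'); P=cloud('wrist',d); T=Ro.from_euler('xyz',get_obs()['tool_rot'],degrees=True)
L=T.inv().apply((P-get_obs()['tool_pos']).reshape(-1,3)).reshape(P.shape)*1000
for v in range(150,300,15):
    print(v,[tuple(L[v,u].round().astype(int)) if d[v,u]>0 else None for u in range(196,320,10)])
X=P[(d>0)&(P[...,2]>.12)&(P[...,2]<.148)&(np.hypot(P[...,0]-.416,P[...,1]-.293)<.035)];x=X[:,:2]; s=np.linalg.lstsq(np.c_[2*x,np.ones(len(x))],(x**2).sum(1),rcond=None)[0]
print(s[:2],np.sqrt(s[2]+(s[:2]**2).sum()))
E
```

```text
time_s: 5.05
tool_pos: [0.4174, 0.2999, 0.0888]
tool_rot: [-179.4, -60.0, 84.3]
force: [0.6, -0.5, -0.4]
grip_width: 0.0003
grasp_force: 0.3
0.0002959474057080413
150 [(np.int64(18), np.int64(-75), np.int64(212)), (np.int64(18), np.int64(-62), np.int64(212)), (np.int64(18), np.int64(-50), np.int64(211)), (np.int64(47), np.int64(-14), np.int64(-36)), (np.int64(47), np.int64(-9), np.int64(-39)), (np.int64(47), np.int64(-4), np.int64(-42)), (np.int64(47), np.int64(0), np.int64(-41)), (np.int64(47), np.int64(5), np.int64(-43)), (np.int64(47), np.int64(10), np.int64(-39)), (np.int64(47), np.int64(15), np.int64(-37)), (np.int64(18), np.int64(51), np.int64(210)), (np.int64(19), np.int64(63), np.int64(202)), (np.int64(20), np.int64(74), np.int64(198))]
165 [(np.int64(3), np.int64(-71), np.int64(186)), (np.int64(4), np.int64(-59), np.int64(184)), (np.int64(3), np.int64(-47), np.int64(185)), (np.int64(39), np.int64(-15), np.int64(-34)), (np.int64(40), np.int64(-9), np.int64(-39)), (np.int64(40), np.int64(-4), np.int64(-42)), (np.int64(40), np.int64(0), np.int64(-42)), (np.int64(40), np.int64(5
[... 4374 characters left out ...]
t64(-119)), (np.int64(28), np.int64(14), np.int64(-120))]
285 [(np.int64(24), np.int64(-14), np.int64(-120)), (np.int64(24), np.int64(-12), np.int64(-120)), (np.int64(24), np.int64(-10), np.int64(-120)), (np.int64(24), np.int64(-7), np.int64(-120)), (np.int64(21), np.int64(-5), np.int64(-116)), (np.int64(-3), np.int64(-4), np.int64(-75)), (np.int64(-48), np.int64(0), np.int64(2)), (np.int64(-2), np.int64(4), np.int64(-76)), (np.int64(23), np.int64(5), np.int64(-119)), (np.int64(24), np.int64(7), np.int64(-120)), (np.int64(24), np.int64(10), np.int64(-120)), (np.int64(24), np.int64(12), np.int64(-120)), (np.int64(24), np.int64(14), np.int64(-120))]
[0.41636798 0.28644042] 0.011810839999522321
```

```bash
python3 - <<'E'
from h import *
a,d=optics.read_camera('side');np.savez('s2.npz',p=a,d=d);b,d2=optics.read_camera('wrist');c,d3=optics.read_camera('scene')
I=np.hstack([cv2.resize(a[120:220,130:230],(400,400),interpolation=2),cv2.resize(c[150:250,310:410],(400,400),interpolation=2)])
B=cv2.resize(b[150:340,100:420],(320,190));
cv2.imwrite('pics/c3.png',np.vstack([I,cv2.copyMakeBorder(B,0,0,0,480,0)])[:,:,::-1])
i=optics.camera_info('side');f=192/np.tan(np.radians(i['fovy']/2))
for X in [get_obs()['tool_pos'],[.415,.293,.15]]:
  q=np.array(i['R'])@X+i['t'];u,v=f*q[0]/q[2]+i['cx'],f*q[1]/q[2]+i['cy'];print(u,v,((u-130)*4,(v-120)*4),q[2],d[int(v),int(u)])
E
```

```text
177.93782045468134 158.35872732931443 (np.float64(191.75128181872537), np.float64(153.43490931725773)) 1.122309165451581 0.9484174
175.68259600710036 142.21308493246306 (np.float64(182.73038402840143), np.float64(88.85233972985225)) 1.0790903833468946 1.0840901
```

View pics/c3.png

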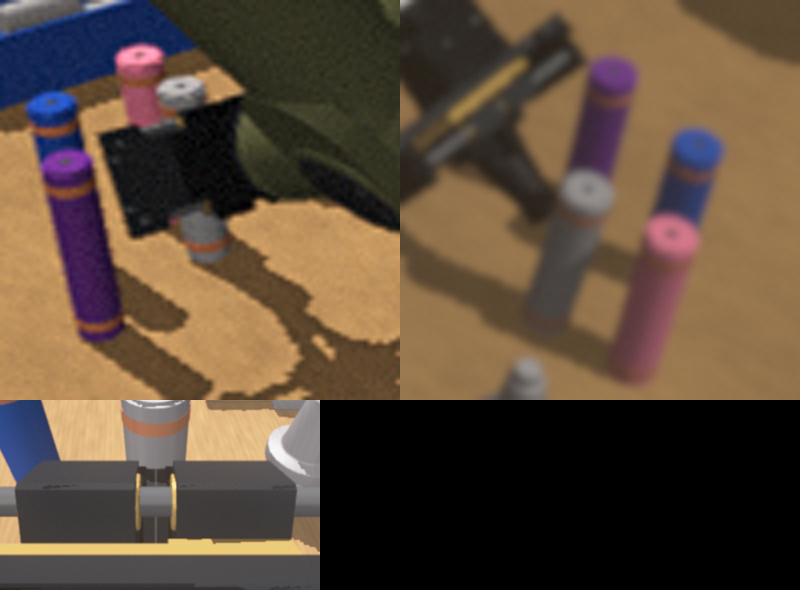

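```bash
python3 - <<'E'
from h import *
o=get_obs();print(o['tool_pos'],o['tool_rot'])
p,d=optics.read_camera('scene');P=cloud('scene',d)
i=optics.camera_info('scene');f=192/np.tan(np.radians(i['fovy']/2))
q=np.array(i['R'])@o['tool_pos']+i['t'];print(f*q[0]/q[2]+i['cx'],f*q[1]/q[2]+i['cy'],q[2])
for u,v in[(336,190),(340,196),(343,200),(345,203),(347,205),(352,205)]:print(u,v,P[v,u].round(3),p[v,u])
print(np.round(optics.camera_info('wrist')['tool_from_camera'],3))
E
```

```text
[0.41738837 0.29987997 0.0887532 ] [-179.39820337  -59.99555027   84.29424372]
351.3332197212322 211.03062843481467 1.2922948891856065
336 190 [0.42  0.241 0.137] [51 45 40]
340 196 [0.423 0.258 0.127] [48 43 38]
343 200 [0.42  0.269 0.115] [43 35 29]
345 203 [0.423 0.278 0.112] [44 37 29]
347 205 [0.431 0.289 0.118] [72 62 53]
352 205 [0.432 0.304 0.13 ] [80 63 54]
[[-0.    -0.971 -0.24   0.064]
 [ 1.    -0.     0.    -0.   ]
 [-0.001 -0.24   0.971 -0.188]
 [ 0.     0.     0.     1.   ]]
```

```bash
python3 - <<'E'
from h import *
print('grip_depth',env.grip_depth)
o=get_obs();T=Ro.from_euler('xyz',o['tool_rot'],degrees=True)
for c in('scene','side'):
    p,d=optics.read_camera(c);P=cloud(c,d)
    L=T.inv().apply((P-o['tool_pos']).reshape(-1,3)).reshape(P.shape)*1000
    m=(d>0)&(p.max(-1)<62)&(abs(L[...,1])<40)&(abs(L[...,0])<40)&(L[...,2]>-150)&(L[...,2]<30)&(P[...,2]>.03)
    X=L[m];h=[(z,(X[(abs(X[:,2]-z)<5)]).mean(0).round(0)[:2] if (abs(X[:,2]-z)<5).sum() else 0,np.ptp(X[abs(X[:,2]-z)<5],axis=0).round()[:2] if (abs(X[:,2]-z)<5).sum() else 0,(abs(X[:,2]-z)<5).sum()) for z in range(-100,20,10)]
    print(c);[print(k) for k in h]
E
```

```text
grip_depth 0.0187
scene
(-100, array([18.,  9.]), array([50., 68.]), np.int64(54))
(-90, array([10.,  7.]), array([27., 46.]), np.int64(48))
(-80, array([7., 4.]), array([24., 31.]), np.int64(42))
(-70, array([8., 5.]), array([21., 24.]), np.int64(36))
(-60, array([9., 6.]), array([22., 19.]), np.int64(28))
(-50, array([8., 3.]), array([14., 18.]), np.int64(25))
(-40, array([7., 3.]), array([24., 19.]), np.int64(27))
(-30, array([7., 4.]), array([33., 18.]), np.int64(24))
(-20, 0, 0, np.int64(0))
(-10, 0, 0, np.int64(0))
(0, 0, 0, np.int64(0))
(10, 0, 0, np.int64(0))
side
(-100, 0, 0, np.int64(0))
(-90, 0, 0, np.int64(0))
(-80, 0, 0, np.int64(0))
(-70, 0, 0, np.int64(0))
(-60, 0, 0, np.int64(0))
(-50, 0, 0, np.int64(0))
(-40, 0, 0, np.int64(0))
(-30, 0, 0, np.int64(0))
(-20, 0, 0, np.int64(0))
(-10, 0, 0, np.int64(0))
(0, 0, 0, np.int64(0))
(10, 0, 0, np.int64(0))
```

The fingers shut in front of the roller. The scene cloud puts the real fingertips about 24 mm short of the reported TCP, and the roller has hardly moved. I'll back off, open and go in deeper by that amount.

```bash
python3 -m creep '[{"wx":0,"wy":0,"wz":0,"tx":0,"ty":0,"tz":-20,"gripper":1},{"wx":0,"wy":0,"wz":0,"tx":0,"ty":0,"tz":-25,"gripper":1},{"wx":0,"wy":0,"wz":0,"tx":0,"ty":0,"tz":-25,"gripper":1},{"wx":0,"wy":0,"wz":0,"tx":0,"ty":0,"tz":-25,"gripper":1},{"wx":0,"wy":0,"wz":0,"tx":0,"ty":0,"tz":-25,"gripper":1}]' 20
python3 -m creep '[{"wx":0,"wy":0,"wz":0,"tx":0,"ty":0,"tz":0,"gripper":1},{"wx":0,"wy":0,"wz":0,"tx":0,"ty":0,"tz":0,"gripper":1},{"wx":0,"wy":0,"wz":0,"tx":0,"ty":0,"tz":0,"gripper":1},{"wx":0,"wy":0,"wz":0,"tx":0,"ty":0,"tz":0,"gripper":1}]'
python3 - <<'E'
from h import *
p,d=optics.read_camera('wrist')
P=cloud('wrist',d)
q=(d>0)&(P[...,2]>.06)&(P[...,2]<.145)&(np.hypot(P[...,0]-.416,P[...,1]-.295)<.03)
X=P[q];x=X[:,:2]; s=np.linalg.lstsq(np.c_[2*x,np.ones(len(x))],(x**2).sum(1),rcond=None)[0]
print(len(X),s[:2],np.sqrt(s[2]+(s[:2]**2).sum()),X.min(0))
for c in('scene','side'):
  optics.read_camera(c);print(c,[(np.round(r['point'],3),round(r['confidence'],2)) for r in nets.place_of('roller',c)][:4])
R=ori(60);go(np.array([.416,.295,.092])+R.apply([0,0,.035]),R)
E
```

```text
time_s: 5.82
tool_pos: [0.4153, 0.2788, 0.1012]
tool_rot: [-179.4, -60.0, 84.3]
force: [-0.6, 0.2, 0.3]
grip_width: 0.0262
grasp_force: 0.0
time_s: 6.15
tool_pos: [0.4153, 0.2785, 0.1011]
tool_rot: [-179.4, -60.0, 84.3]
force: [0.8, -0.0, -0.6]
grip_width: 0.0522
grasp_force: 0.0
3998 [0.4168717 0.2924285] 0.0178130992621105 [0.39864715 0.2729469  0.07161254]
scene [(array([0.306, 0.256, 0.076]), 0.85), (array([0.415, 0.37 , 0.076]), 0.73), (array([0.418, 0.286, 0.078]), 0.6), (array([0.329, 0.337, 0.074]), 0.52)]
side [(array([0.305, 0.254, 0.078]), 0.88), (array([0.413, 0.365, 0.076]), 0.75), (array([ 0.578, -0.444,  0.003]), 0.75), (array([0.416, 0.291, 0.078]), 0.67)]
at [0.4155 0.2783 0.1013] t mm [ 0.3 -0.7 54.1] w deg [-0.4  0.  -0.1] q [-24.  11.  31. 134. -74.  71.  51.] F [ 0.2  0.2 -0.4]
```

```bash
python3 -m creep '[{"wx":0,"wy":0,"wz":0,"tx":0,"ty":0,"tz":0,"gripper":1},{"wx":0,"wy":0,"wz":0,"tx":0,"ty":0.5,"tz":15,"gripper":1},{"wx":0,"wy":0,"wz":0,"tx":0,"ty":0.5,"tz":30,"gripper":1},{"wx":0,"wy":0,"wz":0,"tx":0,"ty":0.5,"tz":45,"gripper":1},{"wx":0,"wy":0,"wz":0,"tx":0,"ty":0.5,"tz":52,"gripper":1}]'
for i in 1 2; do python3 -m creep '[{"wx":0,"wy":0,"wz":0,"tx":0,"ty":0,"tz":0,"gripper":-1},{"wx":0,"wy":0,"wz":0,"tx":0,"ty":0,"tz":0,"gripper":-1},{"wx":0,"wy":0,"wz":0,"tx":0,"ty":0,"tz":0,"gripper":-1},{"wx":0,"wy":0,"wz":0,"tx":0,"ty":0,"tz":0,"gripper":-1},{"wx":0,"wy":0,"wz":0,"tx":0,"ty":0,"tz":0,"gripper":-1}]' 15; done
```

```text
time_s: 6.82
tool_pos: [0.4192, 0.3244, 0.0746]
tool_rot: [-179.3, -60.0, 84.3]
force: [-0.2, -0.5, -0.3]
grip_width: 0.087
grasp_force: 0.0
time_s: 7.23
tool_pos: [0.4205, 0.3225, 0.0757]
tool_rot: [-179.5, -60.0, 84.3]
force: [-0.0, 0.4, -0.2]
grip_width: 0.0612
grasp_force: 0.0
time_s: 7.65
tool_pos: [0.4199, 0.3232, 0.0754]
tool_rot: [-179.4, -60.0, 84.3]
force: [0.9, 0.6, 0.2]
grip_width: 0.0352
grasp_force: 15.0
```

```bash
python3 -m creep '[{"wx":0,"wy":0,"wz":0,"tx":0,"ty":0,"tz":0,"gripper":-1},{"wx":0,"wy":0,"wz":0,"tx":0,"ty":0,"tz":0,"gripper":-1},{"wx":0,"wy":0,"wz":0,"tx":17,"ty":0,"tz":-10,"gripper":-1},{"wx":0,"wy":0,"wz":0,"tx":35,"ty":0,"tz":-20,"gripper":-1},{"wx":0,"wy":0,"wz":0,"tx":52,"ty":0,"tz":-30,"gripper":-1}]' 55
python3 -m creep '[{"wx":0,"wy":0,"wz":0,"tx":25,"ty":0,"tz":-15,"gripper":-1},{"wx":0,"wy":0,"wz":0,"tx":50,"ty":0,"tz":-30,"gripper":-1},{"wx":0,"wy":0,"wz":0,"tx":75,"ty":0,"tz":-44,"gripper":-1},{"wx":0,"wy":0,"wz":0,"tx":100,"ty":0,"tz":-58,"gripper":-1},{"wx":0,"wy":0,"wz":0,"tx":115,"ty":0,"tz":-67,"gripper":-1}]'
python3 - <<'E'
from h import *
for c in('scene','side'):
    p,d=optics.read_camera(c);np.savez(c+'3.npz',p=p,d=d);P=cloud(c,d)
    print(c,[(np.round(r['point'],4),round(r['confidence'],2)) for r in nets.place_of('comparator',c)][:1],[(np.round(r['point'],4),round(r['confidence'],2)) for r in nets.place_of('stop',c)][:2],[(np.round(r['point'],4),round(r['confidence'],2)) for r in nets.place_of('gauge_head',c)][:1])
    # rect fit of bed in comparator frame for yaw
    for yaw in(-6.5,-5.5,-4.5):
        a=np.radians(yaw);e=np.array([np.cos(a),np.sin(a)]);n=np.array([-e[1],e[0]])
        D=P[...,:2]-np.array([.599,-.03]);x=D@e*1000;y=D@n*1000
        q=(d>0)&(abs(P[...,2]-.06)<.006)&(abs(x-36)<15)&(abs(y)<170)
        b=(d>0)&(abs(P[...,2]-.03)<.004)&(abs(y)<150)&(x<0)&(x>-110)
        print(yaw,'fence slope deg',np.degrees(np.arctan(np.polyfit(y[q],x[q],1)[0])).round(2),'x range',np.percentile(x[q],[3,97]).round(1),'bed front',np.percentile(x[b],[1]).round(1),'z',np.median(P[b][:,2]).round(4),'y fence',np.percentile(y[q],[1,99]).round(1))
go([.57,.15,.30],ori(-30))
E
```

```text
time_s: 8.07
tool_pos: [0.419, 0.3221, 0.133]
tool_rot: [-179.1, -59.7, 84.0]
force: [0.3, 0.6, -6.1]
grip_width: 0.0349
grasp_force: 55.0
time_s: 8.48
tool_pos: [0.4206, 0.322, 0.2694]
tool_rot: [-179.6, -59.9, 84.4]
force: [0.6, -0.2, -7.0]
grip_width: 0.035
grasp_force: 55.0
scene [(array([ 0.5979, -0.0304,  0.0009]), 0.71)] [] [(array([ 0.6019, -0.1248,  0.0333]), 0.69)]
-6.5 fence slope deg -0.82 x range [28.7 42.4] bed front [-80.9] z 0.0305 y fence [-93.8 168.7]
-5.5 fence slope deg 0.14 x range [30.2 42.9] bed front [-80.1] z 0.0306 y fence [-94.4 168.5]
-4.5 fence slope deg 1.14 x range [29.9 44.7] bed front [-80.8] z 0.0306 y fence [-95.1 167.8]
side [(array([ 0.6002, -0.0334,  0.0012]), 0.9)] [] [(array([ 0.6016, -0.1282,  0.031 ]), 0.58)]
-6.5 fence slope deg -0.73 x range [25.9 41.2] bed front [-82.] z 0.0289 y fence [-168.6  162.7]
-5.5 fence slope deg 0.07 x range [27.1 40.7] bed front [-81.4] z 0.0289 y fence [-168.1  162.1]
-4.5 fence slope deg 0.81 x range [25.9 48.5] bed front [-82.3] z 0.0289 y fence [-166.9  162.6]
at [0.4199 0.3223 0.2655] t mm [ -48.3  164.7 -154.8] w deg [ -0.7 -89.9   0.2] q [-30.  -9.  27. 127. -62.  68.  21.] F [-0.9  0.4 -6.4]
```

```bash
sed -i 's/^YAW=.*/YAW=-5.6/' h.py; cat >> h.py <<'E'
O=np.array([.5985,-.0315]); _a=np.radians(YAW); EX=np.array([np.cos(_a),np.sin(_a)]); EY=np.array([-EX[1],EX[0]])
def C(x,y,z): return np.r_[O+EX*x/1000+EY*y/1000,z/1000]
E
python3 -m creep '[{"wx":0,"wy":-7,"wz":0,"tx":-8,"ty":28,"tz":-26,"gripper":-1},{"wx":0,"wy":-14,"wz":0,"tx":-16,"ty":56,"tz":-52,"gripper":-1},{"wx":0,"wy":-21,"wz":0,"tx":-24,"ty":84,"tz":-78,"gripper":-1},{"wx":0,"wy":-28,"wz":0,"tx":-32,"ty":112,"tz":-104,"gripper":-1},{"wx":0,"wy":-35,"wz":0,"tx":-40,"ty":140,"tz":-130,"gripper":-1}]'
python3 -m creep '[{"wx":0,"wy":-7,"wz":0,"tx":0,"ty":0,"tz":0,"gripper":-1},{"wx":0,"wy":-14,"wz":0,"tx":0,"ty":0,"tz":0,"gripper":-1},{"wx":0,"wy":-21,"wz":0,"tx":0,"ty":0,"tz":0,"gripper":-1},{"wx":0,"wy":-28,"wz":0,"tx":0,"ty":0,"tz":0,"gripper":-1},{"wx":0,"wy":-35,"wz":0,"tx":0,"ty":0,"tz":0,"gripper":-1}]'
python3 -c "
from h import *
R=ori(-30);g=C(-15,93,48)+R.apply([0,0,.0356]);print(g);go(g+[0,0,.1],R)"
```

```text
time_s: 9.3
tool_pos: [0.5494, 0.1757, 0.2983]
tool_rot: [-179.6, -24.7, 84.5]
force: [0.5, 0.7, -7.2]
grip_width: 0.0353
grasp_force: 55.0
time_s: 9.72
tool_pos: [0.5478, 0.1793, 0.2978]
tool_rot: [-179.6, 10.2, 84.9]
force: [-0.4, -1.1, -7.1]
grip_width: 0.0347
grasp_force: 55.0
[0.59090982 0.04480484 0.0171695 ]
at [0.5478 0.1793 0.2978] t mm [-96.1  56.5 200.3] w deg [ -0.3 -19.8   0.5] q [-41.  12.  17.  81.   5.  93. -29.] F [-0.4 -1.1 -7.1]
```

```bash
python3 -m creep '[{"wx":0,"wy":-7,"wz":0,"tx":-19,"ty":11,"tz":20,"gripper":-1},{"wx":0,"wy":-14,"wz":0,"tx":-38,"ty":22,"tz":45,"gripper":-1},{"wx":0,"wy":-20,"wz":0.5,"tx":-57,"ty":33,"tz":70,"gripper":-1},{"wx":0,"wy":-20,"wz":0.5,"tx":-76,"ty":45,"tz":95,"gripper":-1},{"wx":0,"wy":-20,"wz":0.5,"tx":-96,"ty":56,"tz":120,"gripper":-1}]'
python3 - <<'E'
from h import *
R=ori(-30);g=C(-15,93,48)+R.apply([0,0,.0356]);go(g+[0,0,.06],R)
A=[]
for c in('scene','side'):
    p,d=optics.read_camera(c);P=cloud(c,d)
    if c=='side': cv2.imwrite('pics/s4.png',cv2.resize(p[100:300,160:400],(720,600),interpolation=2)[:,:,::-1])
    D=P[...,:2]-O;x=D@EX*1000;y=D@EY*1000;z=P[...,2]*1000
    # strips away from fingers; roller upper silhouette
    for y0 in range(-10,170,10):
        q=(d>0)&(abs(y-y0)<5)&(abs(x+15)<22)&(z>75)&(z<200)
        if q.sum()>3: print(c,y0,q.sum(),'x',np.percentile(x[q],[5,95]).round(0),'z',np.percentile(z[q],[5,50,95]).round(0))
E
```

```text
time_s: 10.13
tool_pos: [0.5916, 0.0626, 0.1902]
tool_rot: [-179.3, 29.9, 85.0]
force: [0.6, -0.6, -6.1]
grip_width: 0.0352
grasp_force: 55.0
at [0.5916 0.0626 0.1902] t mm [ 40.9   2.2 106.8] w deg [-0.4 -0.1  0.5] q [-40.  23.  19.  86.  19.  87. -29.] F [ 0.6 -0.6 -6.1]
```

View pics/s4.png

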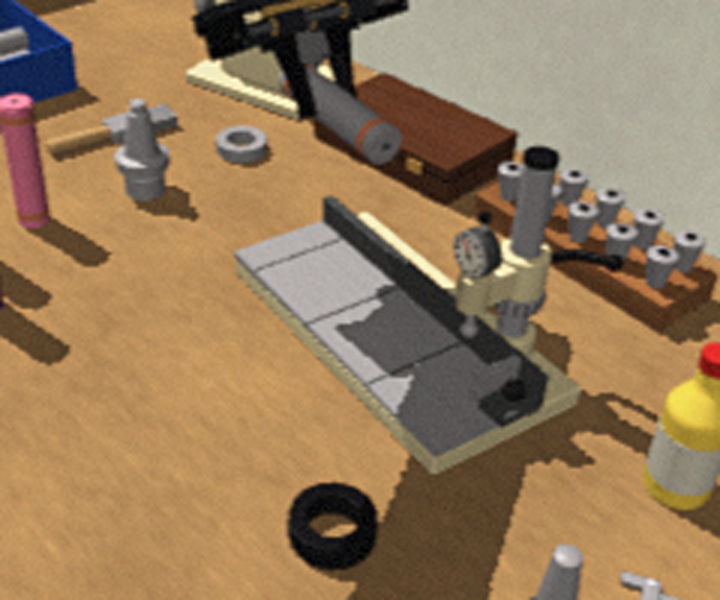

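The side view shows the roller held about level at (350,110), near end at (382,145). The bed is clear, with the gauge at (490,250) and the stop at (510,400). Next I'll lower to 30 mm above the bed and measure.

```bash
python3 -m creep '[{"wx":0,"wy":0,"wz":0.5,"tx":12,"ty":2,"tz":30,"gripper":-1},{"wx":0,"wy":0,"wz":0.5,"tx":25,"ty":2,"tz":60,"gripper":-1},{"wx":0,"wy":0,"wz":0.5,"tx":38,"ty":2,"tz":90,"gripper":-1},{"wx":0,"wy":0,"wz":0.5,"tx":48,"ty":2,"tz":115,"gripper":-1},{"wx":0,"wy":0,"wz":0.5,"tx":56,"ty":2,"tz":133,"gripper":-1}]'
cat > m.py <<'E'
from h import *
import sys
R=ori(-30);g=C(-15,93,48)+R.apply([0,0,.0356]);go(g,R)
for c in('scene','side'):
    p,d=optics.read_camera(c);P=cloud(c,d)
    D=P[...,:2]-O;x=D@EX*1000;y=D@EY*1000;z=P[...,2]*1000
    for y0 in range(-5,180,10):
        q=(d>0)&(abs(y-y0)<5)&(abs(x+10)<30)&(z>40)&(z<120)
        if q.sum()>3: print(c,y0,q.sum(),'x',np.percentile(x[q],[5,95]).round(0),'z',np.percentile(z[q],[5,50,95]).round(0))
E
python3 m.py
```

```text
time_s: 10.65
tool_pos: [0.5899, 0.0405, 0.0482]
tool_rot: [-179.7, 29.9, 83.9]
force: [-0.1, -0.4, -6.6]
grip_width: 0.0349
grasp_force: 55.0
at [0.5899 0.0405 0.0482] t mm [19.2  0.7 24.7] w deg [-0.6 -0.1 -0.4] q [-38.  29.  19.  94.  18.  73. -34.] F [-0.1 -0.4 -6.6]
scene -5 10 x [-25.   0.] z [79. 91. 96.]
scene 5 33 x [-26.   1.] z [76. 93. 97.]
scene 15 38 x [-26.  -0.] z [77. 93. 99.]
scene 25 33 x [-26.   0.] z [79. 93. 98.]
scene 35 28 x [-26.  -2.] z [87. 95. 98.]
scene 45 11 x [-25.  -5.] z [91. 95. 97.]
scene 95 4 x [-36. -30.] z [87. 93. 94.]
scene 105 4 x [-34. -28.] z [87. 91. 94.]
scene 135 13 x [-30.   3.] z [76. 89. 97.]
scene 145 73 x [-30.   0.] z [69. 85. 98.]
side -5 87 x [-36.  -5.] z [61. 76. 88.]
side 5 40 x [-37. -12.] z [71. 87. 92.]
side 15 37 x [-38. -14.] z [69. 87. 92.]
side 25 30 x [-38. -12.] z [69. 87. 92.]
side 35 36 x [-37. -14.] z [69. 88. 92.]
side 45 32 x [-37.  -9.] z [66. 87. 92.]
side 55 33 x [-38. -13.] z [70. 88. 93.]
side 65 32 x [-38. -16.] z [71. 87. 92.]
side 75 35 x [-38.   4.] z [74. 87. 92.]
side 85 53 x [-39.   6.] z [80. 89. 96.]
side 95 66 x [-39.  10.] z [ 88. 100. 115.]
side 105 40 x [-27.  15.] z [ 87. 100. 118.]
side 115 19 x [-19.   5.] z [ 89. 106. 119.]
side 125 11 x [-36.   5.] z [ 69.  93. 118.]
side 135 11 x [-37. -13.] z [70. 78. 94.]
side 145 5 x [-38. -10.] z [74. 79. 91.]
```

```bash
python3 -m creep '[{"wx":0,"wy":0,"wz":0,"tx":4,"ty":0,"tz":7,"gripper":-1},{"wx":0,"wy":0,"wz":0,"tx":8,"ty":0,"tz":14,"gripper":-1},{"wx":0,"wy":0,"wz":0,"tx":11,"ty":0,"tz":19,"gripper":-1},{"wx":0,"wy":0,"wz":0,"tx":12,"ty":0,"tz":20.8,"gripper":-1},{"wx":0,"wy":0,"wz":0,"tx":12,"ty":0,"tz":20.8,"gripper":-1}]'
python3 -m creep '[{"wx":0,"wy":0,"wz":0,"tx":0.4,"ty":0,"tz":0.6,"gripper":-1},{"wx":0,"wy":0,"wz":0,"tx":0.7,"ty":0,"tz":1.3,"gripper":-1},{"wx":0,"wy":0,"wz":0,"tx":0.7,"ty":0,"tz":1.3,"gripper":-1}]'
python3 m.py
```

```text
time_s: 11.17
tool_pos: [0.5931, 0.0402, 0.0289]
tool_rot: [179.9, 30.0, 83.9]
force: [0.2, 0.1, -6.7]
grip_width: 0.0349
grasp_force: 55.0
time_s: 11.42
tool_pos: [0.5935, 0.0399, 0.0279]
tool_rot: [179.8, 30.0, 83.8]
force: [-0.8, -1.3, -5.9]
grip_width: 0.0347
grasp_force: 55.0
at [0.5935 0.0399 0.0279] t mm [ 9.4 -3.1  7. ] w deg [-0.1 -0.  -0.5] q [-38.  31.  19.  95.  18.  71. -35.] F [-0.8 -1.3 -5.9]
scene -5 11 x [-21.   2.] z [55. 71. 76.]
scene 5 29 x [-24.   3.] z [60. 74. 77.]
scene 15 37 x [-24.   4.] z [55. 72. 77.]
scene 25 34 x [-23.   4.] z [56. 73. 79.]
scene 35 29 x [-22.   3.] z [66. 74. 78.]
scene 45 15 x [-23.  -0.] z [72. 76. 80.]
scene 95 5 x [-31. -28.] z [68. 70. 73.]
scene 135 9 x [-22.   5.] z [59. 66. 77.]
scene 145 79 x [-26.   2.] z [ 48.  66. 110.]
scene 155 46 x [-35.  15.] z [106. 113. 118.]
scene 165 6 x [-38.  18.] z [114. 115. 118.]
side -5 81 x [-30.  -1.] z [44. 59. 71.]
side 5 41 x [-33.  -8.] z [55. 71. 75.]
side 15 32 x [-33.  -6.] z [55. 70. 75.]
side 25 29 x [-33.  -7.] z [56. 71. 75.]
side 35 33 x [-32.  -6.] z [56. 71. 75.]
side 45 30 x [-33. -10.] z [55. 70. 75.]
side 55 33 x [-32.  -6.] z [52. 71. 75.]
side 65 30 x [-32.  -9.] z [51. 72. 75.]
side 75 42 x [-38.  10.] z [53. 66. 75.]
side 85 57 x [-39.  11.] z [63. 71. 77.]
side 95 82 x [-40.  14.] z [60. 81. 99.]
side 105 65 x [-38.  18.] z [ 71.  96. 116.]
side 115 32 x [-17.   9.] z [ 74.  94. 116.]
side 125 15 x [-19.  10.] z [ 65.  98. 112.]
side 135 12 x [-33.   8.] z [ 55.  74. 109.]
side 145 13 x [-20.   9.] z [ 67. 111. 118.]
side 155 4 x [2. 8.] z [106. 111. 114.]
```

```bash
python3 -m creep '[{"wx":0,"wy":0,"wz":-0.5,"tx":1.5,"ty":-4,"tz":2.6,"gripper":-1},{"wx":0,"wy":0,"wz":-0.5,"tx":3,"ty":-4,"tz":5.2,"gripper":-1},{"wx":0,"wy":0,"wz":-0.5,"tx":3,"ty":-4,"tz":5.2,"gripper":-1}]'|grep -E "pos|force"
for i in 1 2; do python3 -m creep '[{"wx":0,"wy":0,"wz":0,"tx":0.5,"ty":0,"tz":0.9,"gripper":-1},{"wx":0,"wy":0,"wz":0,"tx":0.5,"ty":0,"tz":0.9,"gripper":-1}]' |grep -E "pos|^force"; done
```

```text
tool_pos: [0.5884, 0.0403, 0.0207]
force: [-0.6, -0.7, -6.5]
grasp_force: 55.0
tool_pos: [0.5892, 0.0401, 0.0203]
force: [-0.2, -0.1, -6.8]
tool_pos: [0.5893, 0.0401, 0.0194]
force: [-0.4, 0.4, -6.4]
```

```bash
python3 -m creep '[{"wx":0,"wy":0,"wz":0,"tx":0.5,"ty":0,"tz":0.9,"gripper":-1},{"wx":0,"wy":0,"wz":0,"tx":0.5,"ty":0,"tz":0.9,"gripper":-1}]' |grep -E "pos|^force"; python3 m.py | grep -E "at|(15|35|55|145) "
```

```text
tool_pos: [0.5893, 0.0401, 0.0184]
force: [0.7, 0.2, -6.5]
at [0.5893 0.0401 0.0184] t mm [ 4.8  1.1 -1.3] w deg [-0.1  0.   0. ] q [-38.  31.  19.  96.  18.  70. -35.] F [ 0.7  0.2 -6.5]
scene 15 35 x [-27.   1.] z [46. 63. 69.]
scene 35 30 x [-27.  -0.] z [54. 65. 70.]
scene 135 20 x [-29.  18.] z [ 48.  64. 119.]
scene 145 78 x [-31.  15.] z [ 43.  59. 117.]
scene 155 49 x [-38.  16.] z [ 98. 104. 110.]
side 15 33 x [-36. -10.] z [46. 61. 66.]
side 35 31 x [-36. -12.] z [47. 62. 66.]
side 55 27 x [-36. -11.] z [49. 61. 67.]
side 115 30 x [-20.   6.] z [ 64.  82. 110.]
side 135 14 x [-36.   5.] z [ 47.  65. 117.]
side 145 16 x [-37.   5.] z [ 49. 100. 112.]
side 155 5 x [-9.  5.] z [ 99. 102. 104.]
```

```bash
for i in 1 2 3; do python3 -m creep '[{"wx":0,"wy":0,"wz":0,"tx":0.3,"ty":0,"tz":0.45,"gripper":-1},{"wx":0,"wy":0,"wz":0,"tx":0.3,"ty":0,"tz":0.45,"gripper":-1}]' |grep -E "pos|^force"; done
```

```text
tool_pos: [0.5893, 0.0402, 0.018]
force: [-0.7, 0.1, -6.6]
tool_pos: [0.5894, 0.0403, 0.0176]
force: [0.3, 0.6, -3.9]
tool_pos: [0.5894, 0.0403, 0.0173]
force: [-1.3, 0.4, -1.6]
```

```bash
python3 -m creep '[{"wx":0,"wy":0,"wz":0,"tx":0,"ty":0,"tz":0,"gripper":-1},{"wx":0,"wy":0,"wz":0,"tx":0,"ty":0,"tz":0,"gripper":-1}]' 10 | grep -E "^force|grip"
python3 -m creep '[{"wx":0,"wy":0,"wz":0,"tx":0,"ty":0,"tz":0,"gripper":0.0},{"wx":0,"wy":0,"wz":0,"tx":0,"ty":0,"tz":0,"gripper":0.0},{"wx":0,"wy":0,"wz":0,"tx":0,"ty":0,"tz":0,"gripper":0.0},{"wx":0,"wy":0,"wz":0,"tx":0,"ty":0,"tz":0,"gripper":0.0}]'; python3 m.py | grep -E "at|(15|35|55|145) "
```

```text
force: [-0.3, 1.5, -1.2]
grip_width: 0.0359
time_s: 13.37
tool_pos: [0.5896, 0.0398, 0.0172]
tool_rot: [-179.9, 30.0, 84.4]
force: [-0.7, -0.8, 0.2]
grip_width: 0.0432
grasp_force: 0.0
at [0.5896 0.0398 0.0172] t mm [ 4.4  0.8 -2.5] w deg [-0.1  0.  -0. ] q [-38.  31.  19.  96.  18.  70. -35.] F [-0.7 -0.8  0.2]
scene 15 37 x [-23.   1.] z [48. 62. 70.]
scene 35 34 x [-26.   1.] z [55. 63. 70.]
scene 115 4 x [-27. -21.] z [63. 65. 68.]
scene 135 22 x [-30.  17.] z [ 46.  66. 118.]
scene 145 80 x [-31.  14.] z [ 42.  58. 114.]
scene 155 44 x [-36.  17.] z [ 96. 103. 108.]
side 5 35 x [-36.  -9.] z [45. 61. 65.]
side 15 35 x [-36. -12.] z [45. 60. 65.]
side 35 30 x [-36. -12.] z [47. 62. 65.]
side 55 28 x [-36. -10.] z [47. 61. 65.]
side 85 55 x [-36.  12.] z [47. 59. 68.]
side 115 38 x [-26.  10.] z [ 61.  79. 108.]
side 135 18 x [-24.   9.] z [ 58.  65. 114.]
side 145 18 x [-22.   9.] z [ 60.  99. 104.]
side 155 7 x [-9.  7.] z [ 99. 100. 103.]
```

```bash
python3 -m creep '[{"wx":0,"wy":0,"wz":0,"tx":0,"ty":0,"tz":0,"gripper":0.1},{"wx":0,"wy":0,"wz":0,"tx":0,"ty":0,"tz":0,"gripper":0.1},{"wx":0,"wy":0,"wz":0,"tx":0,"ty":0,"tz":-10,"gripper":0.1},{"wx":0,"wy":0,"wz":0,"tx":0,"ty":0,"tz":-30,"gripper":0.1},{"wx":0,"wy":0,"wz":0,"tx":0,"ty":0,"tz":-60,"gripper":0.1}]'
python3 -m creep '[{"wx":0,"wy":0,"wz":0,"tx":0,"ty":0,"tz":-30,"gripper":-1},{"wx":0,"wy":0,"wz":0,"tx":0,"ty":0,"tz":-50,"gripper":-1},{"wx":0,"wy":0,"wz":0,"tx":0,"ty":0,"tz":-50,"gripper":-1}]' 20 | grep -E "pos|^force"
cat > m2.py <<'E'
from h import *
def scan(lo=-80,hi=34,ys=range(-125,180,10)):
  for c in('scene','side'):
    p,d=optics.read_camera(c);P=cloud(c,d)
    D=P[...,:2]-O;x=D@EX*1000;y=D@EY*1000;z=P[...,2]*1000
    for y0 in ys:
        q=(d>0)&(abs(y-y0)<5)&(x>lo)&(x<hi)&(z>54)&(z<76)
        if q.sum()>3: print(c,y0,q.sum(),'x',np.percentile(x[q],[5,95]).round(0),'z',np.percentile(z[q],[50,95]).round(0))
    q=(d>0)&(x>lo)&(x<26)&(z>45)&(z<70)
    if q.sum(): print(c,'y ext',np.percentile(y[q],[1,99]).round(1))
E
python3 -c "
from m2 import *
go(C(-60,95,42)-[0,0,0],ori(-30));scan()"
```

```text
time_s: 13.88
tool_pos: [0.5906, 0.0684, 0.0682]
tool_rot: [-179.6, 30.2, 84.4]
force: [-0.5, 0.4, -0.3]
grip_width: 0.0482
grasp_force: 0.0
tool_pos: [0.5977, 0.0996, 0.1166]
force: [-0.4, 0.8, 0.9]
at [0.5977 0.0996 0.1166] t mm [  6.2 -46.9  82.1] w deg [ 0.3 -0.3  0. ] q [-41.  28.  18.  87.  18.  82. -35.] F [-0.4  0.8  0.9]
scene -95 8 x [ 8. 33.] z [72. 75.]
scene -85 5 x [11. 32.] z [69. 73.]
scene -75 4 x [30. 33.] z [59. 61.]
scene -5 11 x [-25.  32.] z [61. 66.]
scene 5 25 x [-28.  32.] z [64. 69.]
scene 15 35 x [-27.  32.] z [64. 68.]
scene 25 29 x [-24.  20.] z [65. 70.]
scene 35 34 x [-28.  30.] z [63. 67.]
scene 45 26 x [-17.  31.] z [63. 68.]
scene 55 24 x [-15.  25.] z [61. 67.]
scene 65 18 x [-13.   5.] z [64. 68.]
scene 75 22 x [-12.  33.] z [61. 66.]
scene 85 15 x [-9. 32.] z [62. 65.]
scene 95 16 x [-8. 33.] z [60. 64.]
scene 105 13 x [-6. 33.] z [61. 64.]
scene 115 12 x [-5. 32.] z [57. 62.]
scene 125 8 x [-3. 32.] z [58. 62.]
scene 135 7 x [-2. 33.] z [58. 64.]
scene 145 33 x [-26.  31.] z [61. 66.]
scene 155 5 x [30. 33.] z [60. 60.]
scene 165 4 x [31. 33.] z 
[... 318 characters left out ...]
8. 60.]
side -15 7 x [28. 31.] z [58. 59.]
side -5 34 x [-30.  31.] z [59. 65.]
side 5 37 x [-35.  32.] z [60. 65.]
side 15 31 x [-33.  33.] z [61. 66.]
side 25 33 x [-34.  30.] z [61. 65.]
side 35 30 x [-33.  30.] z [62. 66.]
side 45 28 x [-34.  31.] z [61. 65.]
side 55 31 x [-35.  31.] z [62. 65.]
side 65 26 x [-32.  32.] z [62. 65.]
side 75 26 x [-33.  31.] z [61. 65.]
side 85 31 x [-35.  30.] z [62. 65.]
side 95 21 x [-33.  30.] z [63. 66.]
side 105 30 x [-35.  29.] z [61. 65.]
side 115 26 x [-33.  30.] z [61. 65.]
side 125 25 x [-35.  31.] z [62. 65.]
side 135 26 x [-34.  32.] z [60. 65.]
side 145 12 x [-32.  31.] z [61. 64.]
side 155 5 x [27. 32.] z [60. 61.]
side y ext [-595.5 1823.2]
```

The roller lies level on the bed at x≈-17, y -7..147, and holds still. Next I'll come down in front of it with shut fingers and roll it to the fence.

```bash
python3 -c "
from h import *
go(C(-62,53,72),ori(-30));go(C(-62,53,22),ori(-30));print(get_obs()['grip_width'])"
```

```text
at [0.5954 0.0959 0.113 ] t mm [-43.2 -46.5  72.2] w deg [-0.  -0.1  0. ] q [-41.  28.  18.  88.  18.  81. -35.] F [-0.6  0.2 -0.7]
at [0.5954 0.0959 0.113 ] t mm [-18.3 -46.4 115.5] w deg [-0.  -0.1  0. ] q [-41.  28.  18.  88.  18.  81. -35.] F [-0.6  0.2 -0.7]
0.027631199871146286
```

```bash
python3 -m creep '[{"wx":0,"wy":0,"wz":0,"tx":-10,"ty":-25,"tz":0,"gripper":-1},{"wx":0,"wy":0,"wz":0,"tx":-25,"ty":-47,"tz":15,"gripper":-1},{"wx":0,"wy":0,"wz":0,"tx":-43,"ty":-47,"tz":40,"gripper":-1},{"wx":0,"wy":0,"wz":0,"tx":-43,"ty":-47,"tz":72,"gripper":-1},{"wx":0,"wy":0,"wz":0,"tx":-36,"ty":-47,"tz":84,"gripper":-1}]' | grep -E "pos|^force|width"
python3 -c "
from h import *
go(C(-62,53,22),ori(-30))"
```

```text
tool_pos: [0.5375, 0.0204, 0.0553]
force: [-1.0, -0.2, 0.3]
grip_width: 0.0014
at [0.5375 0.0204 0.0553] t mm [23.1  3.9 25.1] w deg [-0.5  0.3 -0.2] q [-40.  23.  19. 103.  20.  72. -36.] F [-1.  -0.2  0.3]
```

```bash
python3 -m creep '[{"wx":0,"wy":0,"wz":0,"tx":6,"ty":0,"tz":8,"gripper":-1},{"wx":0,"wy":0,"wz":0,"tx":12,"ty":0,"tz":16,"gripper":-1},{"wx":0,"wy":0,"wz":0,"tx":20,"ty":0,"tz":22,"gripper":-1},{"wx":0,"wy":0,"wz":0,"tx":22,"ty":0,"tz":24,"gripper":-1},{"wx":0,"wy":0,"wz":0,"tx":22,"ty":0,"tz":24,"gripper":-1}]' | grep -E "pos|^force|width"
python3 -m creep '[{"wx":0,"wy":0,"wz":0,"tx":0,"ty":2,"tz":0,"gripper":-1},{"wx":0,"wy":0,"wz":0,"tx":0,"ty":4,"tz":0,"gripper":-1},{"wx":0,"wy":0,"wz":0,"tx":0,"ty":6,"tz":0,"gripper":-1},{"wx":0,"wy":0,"wz":0,"tx":0,"ty":8,"tz":0,"gripper":-1},{"wx":0,"wy":0,"wz":0,"tx":0,"ty":10,"tz":0,"gripper":-1}]' | grep -E "pos|^force"
python3 -c "
from m2 import *
go(C(-21,53,22),ori(-30));scan(-40,24,range(-5,150,30))"
```

```text
tool_pos: [0.5414, 0.0353, 0.0248]
force: [0.2, 0.5, -0.1]
grip_width: 0.0005
tool_pos: [0.5519, 0.0327, 0.0261]
force: [-0.8, -0.3, 0.2]
at [0.5519 0.0327 0.0261] t mm [-3.5 31.6  6.7] w deg [-0.1 -0.  -0. ] q [-40.  26.  19. 101.  19.  69. -37.] F [-0.8 -0.3  0.2]
scene -5 7 x [-22.  -3.] z [62. 66.]
scene 25 24 x [-24.  -0.] z [63. 68.]
scene 145 35 x [-29.  -1.] z [61. 70.]
scene y ext [-1434.4   147. ]
side -5 27 x [-32.  -7.] z [60. 64.]
side 25 28 x [-35. -10.] z [62. 65.]
side 55 23 x [-35. -10.] z [63. 65.]
side 85 21 x [-33. -10.] z [63. 65.]
side 115 8 x [-19.  -8.] z [63. 64.]
side y ext [-596.4 1818.3]
```

```bash
for i in 1 2 3; do python3 -m creep '[{"wx":0,"wy":0,"wz":0,"tx":0,"ty":1.5,"tz":0.5,"gripper":-1},{"wx":0,"wy":0,"wz":0,"tx":0,"ty":3,"tz":1,"gripper":-1},{"wx":0,"wy":0,"wz":0,"tx":0,"ty":4.5,"tz":1,"gripper":-1},{"wx":0,"wy":0,"wz":0,"tx":0,"ty":6,"tz":1,"gripper":-1},{"wx":0,"wy":0,"wz":0,"tx":0,"ty":7.5,"tz":1,"gripper":-1}]' | grep -E "pos|^force"; done
python3 -c "
from m2 import *
go(C(-21,53,22),ori(-30));scan(-40,24,range(-5,150,30))"
```

```text
tool_pos: [0.5589, 0.0316, 0.0248]
force: [-0.1, -0.2, 0.1]
tool_pos: [0.5663, 0.0303, 0.0239]
force: [0.3, -0.8, 0.7]
tool_pos: [0.5738, 0.029, 0.023]
force: [0.2, -1.3, 0.6]
at [0.5738 0.029  0.023 ] t mm [-3.7  9.5  3.2] w deg [-0.1  0.   0. ] q [-38.  29.  19.  99.  19.  69. -35.] F [ 0.2 -1.3  0.6]
scene -5 5 x [-13.  -1.] z [63. 65.]
scene 25 19 x [-14.  10.] z [64. 67.]
scene 85 13 x [-23. -12.] z [65. 75.]
scene 145 44 x [-18.  12.] z [61. 67.]
scene y ext [-1436.1   147.3]
side -5 27 x [-18.   5.] z [60. 64.]
side 25 24 x [-20.   4.] z [62. 66.]
side 55 22 x [-20.   3.] z [63. 66.]
side 85 12 x [-26.   5.] z [64. 65.]
side y ext [-596.5 1820.8]
```

```bash
for i in 1 2; do python3 -m creep '[{"wx":0,"wy":0,"wz":0,"tx":0,"ty":1,"tz":0,"gripper":-1},{"wx":0,"wy":0,"wz":0,"tx":0,"ty":2,"tz":0,"gripper":-1},{"wx":0,"wy":0,"wz":0,"tx":0,"ty":3,"tz":0,"gripper":-1},{"wx":0,"wy":0,"wz":0,"tx":0,"ty":4,"tz":0,"gripper":-1},{"wx":0,"wy":0,"wz":0,"tx":0,"ty":5,"tz":0,"gripper":-1}]' | grep -E "pos|^force"; done
python3 -c "
from m2 import *
go(C(-21,53,22),ori(-30));scan(-40,26,range(-5,150,30))"
```

```text
tool_pos: [0.5787, 0.0286, 0.023]
force: [-0.5, 0.4, -0.1]
tool_pos: [0.5837, 0.0281, 0.023]
force: [-0.3, 0.6, 0.9]
at [0.5837 0.0281 0.023 ] t mm [-3.7 -0.4  3.3] w deg [-0.1  0.   0. ] q [-38.  30.  19.  97.  19.  69. -34.] F [-0.3  0.6  0.9]
scene -5 7 x [-6. 20.] z [63. 67.]
scene 25 23 x [-2. 23.] z [66. 70.]
scene 85 12 x [-13.  -2.] z [64. 67.]
scene 145 33 x [-6. 20.] z [63. 68.]
scene y ext [-1433.1   146.5]
side -5 27 x [-7. 18.] z [59. 65.]
side 25 25 x [-10.  15.] z [62. 66.]
side 55 23 x [-11.  11.] z [63. 66.]
side 85 28 x [-34.  12.] z [64. 74.]
side y ext [-596.5 1808.4]
```

```bash
for i in 1 2 3; do python3 -m creep '[{"wx":0,"wy":0,"wz":0,"tx":0,"ty":0.5,"tz":0,"gripper":-1},{"wx":0,"wy":0,"wz":0,"tx":0,"ty":1,"tz":0,"gripper":-1},{"wx":0,"wy":0,"wz":0,"tx":0,"ty":1,"tz":0,"gripper":-1}]' | grep -E "pos|^force"; done
```

```text
tool_pos: [0.5847, 0.028, 0.023]
force: [-0.1, -0.1, -0.3]
tool_pos: [0.5857, 0.0279, 0.023]
force: [-0.4, -0.5, -0.2]
tool_pos: [0.5868, 0.0278, 0.023]
force: [-0.1, -0.4, -0.3]
```

```bash
for i in 1 2 3; do python3 -m creep '[{"wx":0,"wy":0,"wz":0,"tx":0,"ty":0.5,"tz":0,"gripper":-1},{"wx":0,"wy":0,"wz":0,"tx":0,"ty":1,"tz":0,"gripper":-1}]' | grep -E "pos|^force"; done
python3 -c "
from m2 import *
scan(-40,26,range(-5,150,30))"
```

```text
tool_pos: [0.5875, 0.0277, 0.023]
force: [0.0, 0.0, 0.9]
tool_pos: [0.5886, 0.0276, 0.023]
force: [-0.3, 1.0, 0.1]
tool_pos: [0.5896, 0.0275, 0.0229]
force: [0.1, 0.6, -0.0]
scene -5 7 x [ 3. 22.] z [63. 64.]
scene 25 17 x [ 2. 23.] z [65. 69.]
scene 85 13 x [-9.  4.] z [63. 73.]
scene 145 34 x [-3. 24.] z [62. 67.]
scene y ext [-1434.9   146.8]
side -5 28 x [-4. 21.] z [59. 64.]
side 25 27 x [-6. 19.] z [63. 66.]
side 55 23 x [-6. 19.] z [63. 64.]
side 85 28 x [-29.  18.] z [64. 75.]
side y ext [-596.4 1821.1]
```

```bash
for i in 1 2 3; do python3 -m creep '[{"wx":0,"wy":0,"wz":0,"tx":0,"ty":0.4,"tz":0,"gripper":-1},{"wx":0,"wy":0,"wz":0,"tx":0,"ty":0.6,"tz":0,"gripper":-1}]' | grep -E "pos|^force"; done
```

```text
tool_pos: [0.5901, 0.0274, 0.023]
force: [-0.4, -0.2, 0.7]
tool_pos: [0.5904, 0.0274, 0.0229]
force: [-2.1, 0.2, 1.7]
tool_pos: [0.5905, 0.0275, 0.0229]
force: [-3.9, 0.7, 3.1]
```

Against the fence, at about 4 N. Next I'll back off, lift clear, and check that it stays.

```bash
python3 -m creep '[{"wx":0,"wy":0,"wz":0,"tx":0,"ty":-1.5,"tz":0,"gripper":-1},{"wx":0,"wy":0,"wz":0,"tx":0,"ty":-5,"tz":0,"gripper":-1},{"wx":0,"wy":0,"wz":0,"tx":0,"ty":-15,"tz":-10,"gripper":-1},{"wx":0,"wy":0,"wz":0,"tx":0,"ty":-20,"tz":-40,"gripper":-1},{"wx":0,"wy":0,"wz":0,"tx":0,"ty":-20,"tz":-70,"gripper":-1}]' | grep -E "pos|^force"
python3 -c "
from m2 import *
go(C(11,160,90),ori(-30));go(C(11,160,22),ori(-30));scan(-40,26,range(-5,150,30))
p,d=optics.read_camera('wrist');P=cloud('wrist',d);D=P[...,:2]-O;x=D@EX*1000;y=D@EY*1000;z=P[...,2]*1000
q=(d>0)&(z>50)&(z<75)&(x<26)&(x>-40)&(y<165)&(y>-20);print(q.sum(),np.percentile(x[q],[2,98]),np.percentile(y[q],[2,99]))"
```

```text
tool_pos: [0.5725, 0.0641, 0.0838]
force: [1.4, 0.4, 0.0]
at [0.5725 0.0641 0.0838] t mm [ 55.2  46.  -39.4] w deg [-0.3  0.1  0.1] q [-41.  26.  19.  94.  19.  77. -35.] F [1.4 0.4 0. ]
at [0.5725 0.0641 0.0838] t mm [89.3 46.4 19.4] w deg [-0.3  0.1  0.1] q [-41.  26.  19.  94.  19.  77. -35.] F [1.4 0.4 0. ]
scene -5 7 x [ 7. 22.] z [61. 66.]
scene 25 25 x [ 0. 24.] z [64. 68.]
scene 55 28 x [ 2. 25.] z [65. 69.]
scene 85 23 x [ 3. 24.] z [65. 68.]
scene 115 26 x [ 1. 25.] z [65. 69.]
scene 145 29 x [ 1. 25.] z [62. 66.]
scene y ext [-1434.1   146.5]
side -5 30 x [-2. 21.] z [59. 65.]
side 25 22 x [-5. 18.] z [63. 66.]
side 55 22 x [-4. 18.] z [63. 66.]
side 85 21 x [-5. 18.] z [62. 67.]
side 115 25 x [-5. 17.] z [63. 65.]
side 145 6 x [-2. 13.] z [63. 64.]
side y ext [-596.4 1807.1]
4191 [-4.68234022 25.00193964] [ 77.98102137 143.1021251 ]
```

```bash
python3 -m creep '[{"wx":0,"wy":0,"wz":0,"tx":15,"ty":5,"tz":-35,"gripper":-1},{"wx":0,"wy":0,"wz":0,"tx":35,"ty":20,"tz":-45,"gripper":-1},{"wx":0,"wy":0,"wz":0,"tx":55,"ty":40,"tz":-45,"gripper":-1},{"wx":0,"wy":0,"wz":0,"tx":60,"ty":46,"tz":-40,"gripper":-1},{"wx":0,"wy":0,"wz":0,"tx":60,"ty":46,"tz":-40,"gripper":-1}]' | grep -E "pos|^force"
python3 -c "
from h import *
go(C(11,163,23),ori(-30))"
```

```text
tool_pos: [0.6273, 0.131, 0.0854]
force: [-1.4, -0.6, -0.7]
at [0.6273 0.131  0.0854] t mm [30.  -1.5 54.8] w deg [-0.3  0.1  0.1] q [-41.  34.  17.  81.  16.  82. -35.] F [-1.4 -0.6 -0.7]
```

```bash
python3 -m creep '[{"wx":0,"wy":0,"wz":0,"tx":8,"ty":-1,"tz":14,"gripper":-1},{"wx":0,"wy":0,"wz":0,"tx":16,"ty":-1.5,"tz":28,"gripper":-1},{"wx":0,"wy":0,"wz":0,"tx":24,"ty":-1.5,"tz":42,"gripper":-1},{"wx":0,"wy":0,"wz":0,"tx":30,"ty":-1.5,"tz":54,"gripper":-1},{"wx":0,"wy":0,"wz":0,"tx":30,"ty":-1.5,"tz":54,"gripper":-1}]' | grep -E "pos|^force"
python3 - <<'E'
from h import *
go(C(11,163,23),ori(-30))
b,_=optics.read_camera('wrist');a,d=optics.read_camera('side')
P=cloud('side',d);D=P[...,:2]-O;x=D@EX*1000;y=D@EY*1000;z=P[...,2]*1000
q=(d>0)&(a.max(-1)<60)&(z>34)&(z<75)&(x<22)&(x>-30)&(y>150)&(y<240);
for z0 in(36,40,45,50,55,60,65):
  k=q&(abs(z-z0)<3)
  if k.sum():print(z0,np.percentile(x[k],[3,97]).round(),np.percentile(y[k],[3,97]).round())
cv2.imwrite('pics/p5.png',np.hstack([cv2.resize(a[110:260,200:350],(450,450),interpolation=2),cv2.copyMakeBorder(cv2.resize(b,(350,262)),0,188,0,0,0)])[:,:,::-1])
E
```

```text
tool_pos: [0.6232, 0.1288, 0.0225]
force: [-0.2, -0.0, 0.5]
at [0.6232 0.1288 0.0225] t mm [ 0.7  2.1 -1. ] w deg [-0.5  0.2  0.1] q [-41.  38.  17.  84.  15.  77. -37.] F [-0.2 -0.   0.5]
50 [-1. 10.] [171. 182.]
55 [-2. 14.] [167. 182.]
60 [-2. 15.] [167. 188.]
65 [-2. 12.] [173. 185.]
```

View pics/p5.png

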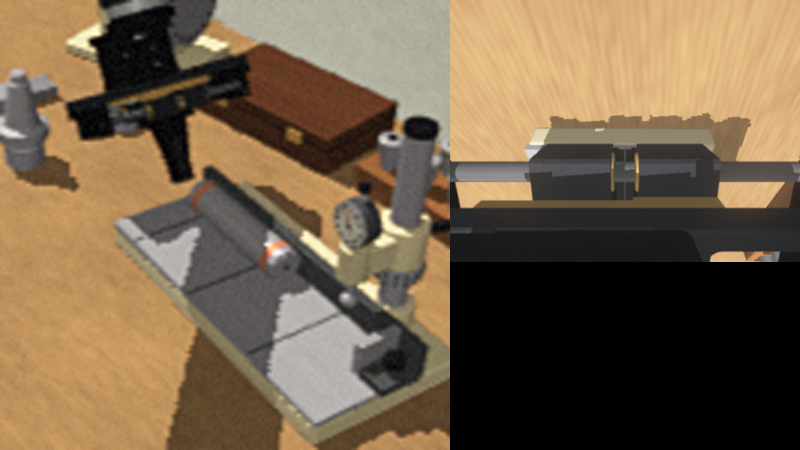

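The side view shows the fingertip (180,178) behind the roller's end (205,190). The roller lies along the fence, with the gauge tip at (347,297) and the stop at (385,355). I'll drop 5 mm more and push endwise slowly.

```bash
python3 -m creep '[{"wx":0,"wy":0,"wz":0,"tx":1,"ty":1,"tz":2,"gripper":-1},{"wx":0,"wy":0,"wz":0,"tx":2.5,"ty":2,"tz":4.3,"gripper":-1},{"wx":0,"wy":0,"wz":0,"tx":2.5,"ty":2,"tz":4.3,"gripper":-1}]' | grep -E "pos|^force"
for i in 1 2; do python3 -m creep '[{"wx":0,"wy":0,"wz":0,"tx":-1.8,"ty":0,"tz":1,"gripper":-1},{"wx":0,"wy":0,"wz":0,"tx":-3.5,"ty":0,"tz":2,"gripper":-1},{"wx":0,"wy":0,"wz":0,"tx":-5.2,"ty":0,"tz":3,"gripper":-1},{"wx":0,"wy":0,"wz":0,"tx":-6.9,"ty":0,"tz":4,"gripper":-1},{"wx":0,"wy":0,"wz":0,"tx":-8.7,"ty":0,"tz":5,"gripper":-1}]' | grep -E "pos|^force"; done
```

```text
tool_pos: [0.6286, 0.1302, 0.0217]
force: [0.6, 0.3, -0.5]
tool_pos: [0.6272, 0.1199, 0.0216]
force: [-1.1, 0.1, 0.6]
tool_pos: [0.6261, 0.11, 0.0214]
force: [0.1, -0.4, 0.5]
```

```bash
cat > loc.py <<'E'
from h import *
o=get_obs();D=o['tool_pos'][:2]-O;print('comp TCP',(D@EX*1000).round(1),(D@EY*1000).round(1),(o['tool_pos'][2]*1000).round(1),'rot',np.round(o['tool_rot'],1))
for c in('side','scene'):
    p,d=optics.read_camera(c)
    P=cloud(c,d);D=P[...,:2]-O;x=D@EX*1000;y=D@EY*1000;z=P[...,2]*1000
    k=(d>0)&(z>44)&(z<75)&(x<26)&(x>-30)&(y>-68)&(y<170)&(p.min(-1)>55)
    r=k&(z>58);print(c,'roller y',np.percentile(y[r],[1,99]).round(),'x',np.percentile(x[r],[3,97]).round())
    f=(d>0)&(p.max(-1)<60)&(z>34)&(z<80)&(x<24)&(x>-30)&(y>20)&(y<240)
    if f.sum()>5: print('finger x',np.percentile(x[f],[3,97]).round(),'y',np.percentile(y[f],[3,97]).round(),'zmin',np.percentile(z[f],3).round())
E
python3 loc.py
```

```text
comp TCP 13.7 143.6 21.4 rot [-179.8   30.    84.4]
side roller y [ -5. 142.] x [-4. 21.]
finger x [-2. 20.] y [153. 175.] zmin 51.0
scene roller y [ -2. 126.] x [-0. 25.]
finger x [15. 23.] y [145. 175.] zmin 45.0
```

```bash
python3 -m creep '[{"wx":0,"wy":0,"wz":0,"tx":0.8,"ty":-1,"tz":1.5,"gripper":-1},{"wx":0,"wy":0,"wz":0,"tx":0.6,"ty":-1.5,"tz":3.1,"gripper":-1},{"wx":0,"wy":0,"wz":0,"tx":-1.1,"ty":-1.5,"tz":4.1,"gripper":-1},{"wx":0,"wy":0,"wz":0,"tx":-2.8,"ty":-1.5,"tz":5.1,"gripper":-1},{"wx":0,"wy":0,"wz":0,"tx":-4.5,"ty":-1.5,"tz":6.1,"gripper":-1}]' | grep -E "pos|^force"
python3 -m creep '[{"wx":0,"wy":0,"wz":0,"tx":-1.8,"ty":0,"tz":1,"gripper":-1},{"wx":0,"wy":0,"wz":0,"tx":-3.5,"ty":0,"tz":2,"gripper":-1},{"wx":0,"wy":0,"wz":0,"tx":-5.2,"ty":0,"tz":3,"gripper":-1},{"wx":0,"wy":0,"wz":0,"tx":-6.9,"ty":0,"tz":4,"gripper":-1},{"wx":0,"wy":0,"wz":0,"tx":-8.7,"ty":0,"tz":5,"gripper":-1}]' | grep -E "pos|^force"
python3 loc.py
```

```text
tool_pos: [0.6238, 0.1052, 0.018]
force: [0.5, 3.2, -1.4]
tool_pos: [0.6227, 0.0933, 0.0182]
force: [-0.2, 3.1, -1.6]
comp TCP 11.9 126.6 18.2 rot [-179.8   30.    84.4]
side roller y [-18. 164.] x [-4. 21.]
finger x [-4. 19.] y [133. 158.] zmin 43.0
scene roller y [-17. 112.] x [ 0. 25.]
finger x [17. 23.] y [128. 158.] zmin 44.0
```

```bash
for i in 1 2 3; do python3 -m creep '[{"wx":0,"wy":0,"wz":0,"tx":-2.1,"ty":0,"tz":1.2,"gripper":-1},{"wx":0,"wy":0,"wz":0,"tx":-4.2,"ty":0,"tz":2.4,"gripper":-1},{"wx":0,"wy":0,"wz":0,"tx":-6.2,"ty":0,"tz":3.6,"gripper":-1},{"wx":0,"wy":0,"wz":0,"tx":-8.3,"ty":0,"tz":4.8,"gripper":-1},{"wx":0,"wy":0,"wz":0,"tx":-10.4,"ty":0,"tz":6,"gripper":-1}]' | grep -E "time|pos|^force"; done
python3 loc.py
```

```text
time_s: 23.75
tool_pos: [0.6218, 0.0813, 0.0185]
force: [-1.5, 3.3, -1.4]
time_s: 24.17
tool_pos: [0.6206, 0.0694, 0.0184]
force: [-0.5, 3.8, -1.2]
time_s: 24.58
tool_pos: [0.6194, 0.0574, 0.0185]
force: [-1.1, 3.3, -1.1]
comp TCP 12.1 90.5 18.5 rot [-179.8   30.    84.4]
side roller y [-55. 121.] x [-3. 22.]
finger x [-3. 20.] y [102. 124.] zmin 43.0
scene roller y [-54.  95.] x [ 0. 26.]
finger x [13. 22.] y [ 93. 121.] zmin 40.0
```

```bash
for i in 1 2; do python3 -m creep '[{"wx":0,"wy":0,"wz":0,"tx":-2.1,"ty":0,"tz":1.2,"gripper":-1},{"wx":0,"wy":0,"wz":0,"tx":-4.2,"ty":0,"tz":2.4,"gripper":-1},{"wx":0,"wy":0,"wz":0,"tx":-6.2,"ty":0,"tz":3.6,"gripper":-1},{"wx":0,"wy":0,"wz":0,"tx":-8.3,"ty":0,"tz":4.8,"gripper":-1},{"wx":0,"wy":0,"wz":0,"tx":-10.4,"ty":0,"tz":6,"gripper":-1}]' | grep -E "pos|^force"; done
for i in 1 2 3; do python3 -m creep '[{"wx":0,"wy":0,"wz":0,"tx":-1.3,"ty":0,"tz":0.8,"gripper":-1},{"wx":0,"wy":0,"wz":0,"tx":-2.6,"ty":0,"tz":1.5,"gripper":-1},{"wx":0,"wy":0,"wz":0,"tx":-3.9,"ty":0,"tz":2.2,"gripper":-1},{"wx":0,"wy":0,"wz":0,"tx":-5.2,"ty":0,"tz":3,"gripper":-1},{"wx":0,"wy":0,"wz":0,"tx":-6.5,"ty":0,"tz":3.75,"gripper":-1}]' | grep -E "pos|^force"; done
python3 loc.py
```

```text
tool_pos: [0.6182, 0.0454, 0.0185]
force: [-0.1, 3.4, -1.2]
tool_pos: [0.617, 0.0335, 0.0185]
force: [-0.3, 3.6, -1.3]
tool_pos: [0.6163, 0.0263, 0.0185]
force: [-1.7, 4.1, -1.2]
tool_pos: [0.6158, 0.0199, 0.0184]
force: [-2.6, 7.3, 1.3]
tool_pos: [0.615, 0.0125, 0.0184]
force: [-1.3, 6.0, -0.1]
comp TCP 12.1 45.4 18.4 rot [-179.9   29.9   84.5]
side roller y [-68.  81.] x [-3. 21.]
finger x [-4. 20.] y [54. 83.] zmin 42.0
scene roller y [-66.  48.] x [-1. 25.]
finger x [18. 22.] y [48. 73.] zmin 44.0
```

```bash
for i in 1 2; do python3 -m creep '[{"wx":0,"wy":0,"wz":0,"tx":-1.3,"ty":0,"tz":0.8,"gripper":-1},{"wx":0,"wy":0,"wz":0,"tx":-2.6,"ty":0,"tz":1.5,"gripper":-1},{"wx":0,"wy":0,"wz":0,"tx":-3.9,"ty":0,"tz":2.2,"gripper":-1},{"wx":0,"wy":0,"wz":0,"tx":-5.2,"ty":0,"tz":3,"gripper":-1},{"wx":0,"wy":0,"wz":0,"tx":-6.5,"ty":0,"tz":3.75,"gripper":-1}]' | grep -E "pos|^force"; done
python3 loc.py; python3 - <<'E'
from h import *
p,d=optics.read_camera('side');P=cloud('side',d);D=P[...,:2]-O;x=D@EX*1000;y=D@EY*1000;z=P[...,2]*1000
k=(d>0)&(z>36)&(z<75)&(x<-6)&(x>-14)&(y<-100)&(y>-170);print('stop',np.percentile(y[k],[50,90,97]),[ (r['point'],r['confidence']) for r in nets.place_of('stop','side')])
E
```

```text
tool_pos: [0.6142, 0.0047, 0.0184]
force: [-1.5, 5.6, -0.3]
tool_pos: [0.6135, -0.0028, 0.0184]
force: [-0.6, 6.1, 0.0]
comp TCP 12.1 30.0 18.4 rot [-179.9   29.9   84.5]
side roller y [-67.  69.] x [-3. 21.]
finger x [-4. 19.] y [41. 72.] zmin 42.0
scene roller y [-67.  33.] x [-1. 25.]
finger x [15. 22.] y [28. 59.] zmin 41.0
stop [-144.0785556  -109.35522128 -101.82730216] [([0.5944, -0.1656, 0.0264], 0.64), ([0.5986, -0.0309, 0.0003], 0.45)]
```

```bash
for i in 1 2; do python3 -m creep '[{"wx":0,"wy":0,"wz":0,"tx":-0.9,"ty":0,"tz":0.5,"gripper":-1},{"wx":0,"wy":0,"wz":0,"tx":-1.7,"ty":0,"tz":1,"gripper":-1},{"wx":0,"wy":0,"wz":0,"tx":-2.6,"ty":0,"tz":1.5,"gripper":-1},{"wx":0,"wy":0,"wz":0,"tx":-3.5,"ty":0,"tz":2,"gripper":-1},{"wx":0,"wy":0,"wz":0,"tx":-4.3,"ty":0,"tz":2.5,"gripper":-1}]' | grep -E "pos|^force"; done
```

```text
tool_pos: [0.6129, -0.008, 0.0184]
force: [0.3, 5.1, -0.2]
tool_pos: [0.6125, -0.0129, 0.0184]
force: [-1.4, 5.9, -0.1]
```

```bash
for i in 1 2; do python3 -m creep '[{"wx":0,"wy":0,"wz":0,"tx":-0.9,"ty":0,"tz":0.5,"gripper":-1},{"wx":0,"wy":0,"wz":0,"tx":-1.7,"ty":0,"tz":1,"gripper":-1},{"wx":0,"wy":0,"wz":0,"tx":-2.6,"ty":0,"tz":1.5,"gripper":-1}]' | grep -E "pos|^force"; done
```

```text
tool_pos: [0.6122, -0.0158, 0.0184]
force: [-0.9, 5.7, -0.4]
tool_pos: [0.6119, -0.0188, 0.0184]
force: [-1.3, 6.0, -0.3]
```

```bash
for i in 1 2 3 4; do python3 -m creep '[{"wx":0,"wy":0,"wz":0,"tx":-0.45,"ty":0,"tz":0.25,"gripper":-1},{"wx":0,"wy":0,"wz":0,"tx":-0.9,"ty":0,"tz":0.5,"gripper":-1}]' | grep -E "pos|^force"; done
```

```text
tool_pos: [0.6118, -0.02, 0.0184]
force: [-0.6, 5.7, -0.0]
tool_pos: [0.6117, -0.0209, 0.0184]
force: [-1.4, 5.4, -1.0]
tool_pos: [0.6116, -0.0218, 0.0184]
force: [-1.1, 6.5, -0.2]
tool_pos: [0.6116, -0.0219, 0.0183]
force: [-1.1, 7.5, 0.6]
```

```bash
for i in 1 2 3; do python3 -m creep '[{"wx":0,"wy":0,"wz":0,"tx":-0.45,"ty":0,"tz":0.25,"gripper":-1},{"wx":0,"wy":0,"wz":0,"tx":-0.6,"ty":0,"tz":0.35,"gripper":-1}]' | grep -E "pos|^force"; done; python3 loc.py
```

```text
tool_pos: [0.6116, -0.0219, 0.0183]
force: [-1.8, 8.0, 0.6]
tool_pos: [0.6116, -0.0219, 0.0183]
force: [-1.2, 9.9, 0.5]
tool_pos: [0.6116, -0.0219, 0.0183]
force: [-1.4, 10.1, 0.8]
comp TCP 12.1 10.8 18.3 rot [-179.9   29.8   84.5]
side roller y [-67.  51.] x [-3. 22.]
finger x [-3. 20.] y [23. 47.] zmin 43.0
scene roller y [-67.  16.] x [ 0. 25.]
finger x [18. 21.] y [21. 41.] zmin 40.0
```

Home: the TCP has stopped where predicted and the force is rising. One more small press, then withdraw.

```bash
for i in 1 2; do python3 -m creep '[{"wx":0,"wy":0,"wz":0,"tx":-0.6,"ty":0,"tz":0.35,"gripper":-1},{"wx":0,"wy":0,"wz":0,"tx":-1.3,"ty":0,"tz":0.75,"gripper":-1}]' | grep -E "pos|^force"; done
python3 -m creep '[{"wx":0,"wy":0,"wz":0,"tx":1.7,"ty":0,"tz":-1,"gripper":-1},{"wx":0,"wy":0,"wz":0,"tx":4.3,"ty":0,"tz":-2.5,"gripper":-1},{"wx":0,"wy":0,"wz":0,"tx":8.6,"ty":0,"tz":-5,"gripper":-1},{"wx":0,"wy":0,"wz":0,"tx":17,"ty":0,"tz":-10,"gripper":-1},{"wx":0,"wy":0,"wz":0,"tx":26,"ty":0,"tz":-15,"gripper":-1}]' | grep -E "pos|^force"
python3 -m creep '[{"wx":0,"wy":0,"wz":0,"tx":0,"ty":0,"tz":-30,"gripper":-1},{"wx":0,"wy":0,"wz":0,"tx":0,"ty":0,"tz":-65,"gripper":-1},{"wx":0,"wy":0,"wz":0,"tx":0,"ty":0,"tz":-100,"gripper":-1},{"wx":0,"wy":0,"wz":0,"tx":0,"ty":0,"tz":-130,"gripper":-1},{"wx":0,"wy":0,"wz":0,"tx":0,"ty":0,"tz":-130,"gripper":-1}]' | grep -E "time|pos|^force"
python3 loc.py; python3 - <<'E'
from h import *
p,d=optics.read_camera('side');q,_=optics.read_camera('scene')
cv2.imwrite('pics/end.png',np.hstack([cv2.resize(p[150:280,220:360],(420,390),interpolation=2),cv2.resize(q[120:250,150:290],(380,353),interpolation=2)] if 0 else [cv2.resize(p[150:280,220:360],(400,371),interpolation=2),cv2.resize(q[120:250,150:290],(400,371),interpolation=2)])[:,:,::-1])
E
```

```text
tool_pos: [0.6117, -0.022, 0.0182]
force: [-2.1, 13.9, 3.5]
tool_pos: [0.6117, -0.0221, 0.0181]
force: [-3.2, 16.3, 3.4]
tool_pos: [0.614, -0.0008, 0.0192]
force: [-0.2, 0.1, 0.3]
time_s: 31.67
tool_pos: [0.6244, 0.071, 0.1367]
force: [-0.3, 0.6, 0.1]
comp TCP 15.8 104.6 136.7 rot [179.6  29.7  84.4]
side roller y [-67.  16.] x [-4. 22.]
scene roller y [-67.  16.] x [ 1. 25.]
```

View pics/end.png

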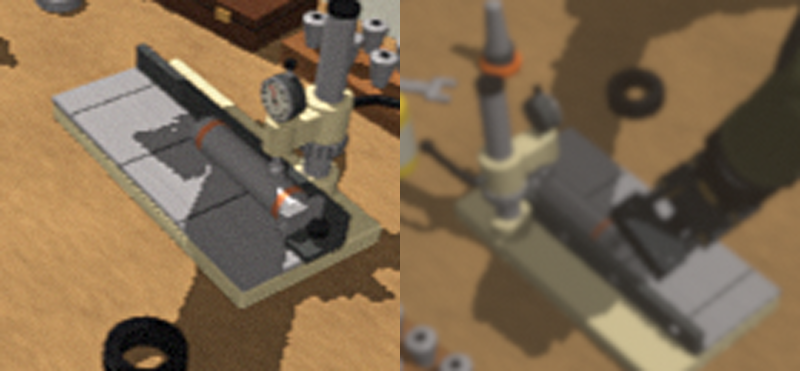

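The side view shows the roller under the gauge tip (275,165), its end at the stop (305,215), lying along the fence, with the robot clear of it. Handing in.

```bash
python3 -c "
from cell import env
print(env.sign_off())"
```

```text
the job is handed in; nothing more can be done
None
```

I laid the roller on the bed, let go of it against the fence, then pushed it under the gauge and pressed it against the end stop at about 16 N. I handed the job in with the robot clear; on the way, the first grasp closed short and nudged the standing roller without tipping it.

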